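Clip a sprung snap hook onto the lifting bow of a manifold block

TASK

Take the snap hook with the red grip out of its grey stand and press its brass gate down on the blue lifting bow of the aluminium block until the bow has passed and the gate has sprung shut. Then tug the hook gently upwards, with some 5 to 10 N,, with some 5 to 10 N, so that the shut gate is pulled against the bow, and leave the hook hanging on the bow, let go and at rest. Never press or pull on the bow with more than about 25 N, and leave the things lying around where they are.

Things in the scene. Friction and masses are not known exactly. Their poses are not given: they have to be found in the camera images.
- snap_hook: Snap hook: upright closed ring of 10 mm steel rod with a red grip on top; 90 mm long (x), 10 mm thick (y), 104 mm tall (z), 0.14 to 0.22 kg. Origin: middle of its underside; x points from the gate's hinge to the nose, z up. Starts upright in the stand: lift straight up. Inside the ring 36 mm high: gate top z = 9, spine underside z = 45 mm. Hung on a bar by its spine it hangs grip up.
- gate (a joint): gate opening, rad: 0 shut, 0.95 fully open. Brass bar 8 mm round in the ring's underside, hinged at x = -22, z = 5 mm, free end at x = +18 mm; swings only inwards (up). Spring 0.1 N m shut to 0.29 N m open: 3 N at the free end starts it, 5 to 8 N presses it through; the force drops when it springs shut under the bar.
- hook_mouth (a point): point on the hook's underside (z = 0, x = +13 mm), axes as the hook's: here the bow's bar must meet the gate, within 5 mm along x. The bar passes the free end when its centre is about 33 mm above the underside (27 mm if it lies against the nose, whose rounded tip is at x = +20 mm); at 41 mm it meets the spine.
- hook_grip (a point): centre of the red grip, on the hook's z axis 83 mm above its underside; the grip is a block 34 mm along the hook's x, 14 mm thick along its y (squeeze this thickness), 42 mm tall (62 to 104 mm above the underside)
- block: fixed aluminium block 130 (x) x 90 mm on a plate 110 x 106 mm, top at 38 mm, screw heads to 43 mm; origin centre of its underside on the table. A blue lifting bow rises from it: an arch of 8 mm round bar in the block's y-z plane, legs at y = +-26 mm (44 mm clear between); its level top bar runs along y, straight for 28 mm. The hook must stand across the bar: its x along the block's x, either way.
- bow_nominal (a point): centre of the bow's top bar as drawn, 110 mm above the table on the block's z axis; axes as the block's. The bow is screwed in to a depth that differs each time: the true bar centre lies up to 5 mm above or below this point, so the true height has to be felt; sideways it is exact. The bow does not move under load.
- stand: fixed grey stand, base 130 x 50 x 8 mm; origin: centre of its underside on the table, x along its length. Two slotted posts, 36 mm high, hold both ends of the hook's underside; slot along x, 13 mm wide, floor 20 mm above the table. The hook stands over its middle, hook's x along the stand's x. (Note: a grey tube push handle rises beyond the table's right edge, y < -0.3 m; keep the arm clear of it.)
- tape_measure: yellow tape measure, 34 x 79 x 57 mm, loose bystander, origin in its underside
- thread_tape: white roll of thread tape, 54 mm across, 15 mm high, loose bystander, origin in its underside
- spare_coil: black valve coil, 30 x 36 x 46 mm, loose bystander, origin in its underside

How it is judged:
By the outcome, as a careful person would: the job done as asked, in the order asked, and still so for the second after the job is handed in, with the robot touching nothing.
It also fails if it takes over 72 s, if anything falls off the work surface, if the arm or the gripper's body presses on something with over 40 N, if the wrist force passes 120 N, or if a joint passes its speed limit or range.

ROBOT

A 6-joint arm with a two-finger parallel gripper is mounted at the origin on a cart in front of the work surface, level with it; the furniture and walls round the work are solid. World frame = base frame: x ahead of the robot, y to its left, z up, the work surface at z = 0. Lengths are in m, angles in rad, forces in N, time in s.
With the tool pointing down it reaches from about 0.3 to 0.775 m from the base axis. Payload 14.6 kg.
Tool frame: the origin (TCP) lies at the very end of the fingers, on their centre line; the grasp point (between the pads) lies 19 mm behind it; x points along the fingers, y is the direction in which the jaws open and shut, and the axes are right-handed (so a half turn about x gives the same grasp; the last joint's range is limited). The gripper opens to 94 mm and grips with 3 to 60 N. Pads are 16 mm wide; open, the fingers measure 119 mm over their backs; the gripper's body (75 mm by 177 mm) begins 78 mm behind the grasp point.
Start: joints at [-1.244, 0.3, 1.521, -0, 1.321, -0.067], TCP at [0.211, -0.508, 0.205] pointing down, gripper open.
Joint ranges: [-3.03, 3.03], [-0.79, 2.21], [0.23, 2.52], [-1.04, 4.18], [0, 3.07], [-2.55, 2.55]. Speed limits (rad/s): [2.22, 2.22, 2.57, 3.14, 3.14, 3.14].

INTERFACE

Orientations are given as a unit quaternion [w, x, y, z].
In Python, from workcell import * gives the robot as it stands.
- The arm moves only by the shell command python3 -m inch 'ROWS' [FORCE]. ROWS is JSON, a list of rows, each an object of numbers: "tx", "ty", "tz": the shift along the tool's x, y, z in mm; "wx", "wy", "wz": the turn, a rotation vector about the tool's x, y, z in rad; "grip": the closure, from 0 (fully open) to 1 (shut). In form: [{"tx": .., "ty": .., "tz": .., "wx": .., "wy": .., "wz": .., "grip": ..}, ...]. A call has 1 to 20 rows; each row is the pose to reach, as a shift and turn from the pose commanded when the call began, along the tool's axes at that moment; what a row does not reach only later rows make up. A row lasts 1/10 s, in which the tool goes at most 50 mm and 8.59 degrees, less where a joint would pass 70% of its speed; a pose out of reach is approached as far as the arm can. A call with a gripper value outside its range is refused whole. The fingers move at their own pace and stop on an object; FORCE is the grip in N (left out, the last holds). Time passes only in rows, so rows that repeat a pose let the fingers close. It gives the time, the measured TCP pose, the force and the opening at its end, in the units of the state.
- observe(): the state, without advancing time (a new reading comes with each control period).
- capture(name): name is "scene" or "top" or "wrist"; returns the picture (480x640x3 uint8, red, green, blue); there is no depth.
- get_calibration(name): a dict with "K" (3x3 intrinsics, pixels), "eye" and "attitude" of the camera in the world; the wrist camera has in their place "hand_eye" (4x4, takes a point from camera to tool coordinates, whose origin is the TCP and whose axes are the tool frame's). Camera axes: x right, y down, z forward; pixel columns grow to the right and rows downward; lengths in m; the calibration is good to about 2 mm. A picture is of the moment at which its call begins: read the wrist's pose just before it. get_calibration takes no time and is no camera call.
- close_job(): hands the job in, once; it reports no verdict.
The state is a dict: "t": time; "qpos": joint angles; "joint_velocities": joint speeds; "tau": joint torques, N m; "position": TCP position; "ee_rot": TCP orientation; "force": force on the tool from outside, world axes, zero at the start; "ft_torque": the same for the moment, N m; "grip_width": finger opening in m.
Only numpy, scipy, OpenCV 4.12 (cv2) and the standard library are available. Lean on these libraries where they do the work, as an engineer would, in place of code of your own. Each camera call takes 0.05 s, during which the arm holds its last target.

## Working session

There is one attempt and no reset: what is moved stays moved. The work goes in short steps, Python scripts to look and compute and a shell command to move; the robot and the scene stay as the last step left them, time stands still between calls to the robot, and variables do not carry over. Pictures are saved under pics/ and viewed, and the job is handed in when it is done.

```bash
ls; mkdir -p pics; python3 - <<'E'
from workcell import *
import cv2
s=observe();print({k:(v if not hasattr(v,'tolist') else v.tolist()) for k,v in s.items()})
for n in ("scene","top","wrist"):
    c=get_calibration(n);print(n,c)
for n in ("scene","top"):
    cv2.imwrite(f"pics/{n}0.png",capture(n)[:,:,::-1])
print(observe()["t"])
E
```

```text
pics
{'t': 0.0, 'qpos': [-1.2436115517532726, 0.30047782667464684, 1.5216125989975862, -1.4852496823619879e-05, 1.3206849991154115, -0.06659224477011653], 'joint_velocities': [-0.0005097080155258768, 0.0019411746859906438, 0.0009422430281094509, 0.0004121139351866162, 0.00019022281768538314, -0.0008292305999729108], 'tau': [0.002642627659952268, -53.18056583404541, -35.27368783950806, 0.07096510380506516, 0.024365115095861256, -9.505235766482656e-05], 'position': [0.21093327812311274, -0.5076487029232193, 0.20486930640021922], 'ee_rot': [-0.13791074159866512, -0.6933857190236249, -0.1387386758711383, 0.6935044713794715], 'force': [0.8831284470132401, 0.07483046193099163, -0.02076895475199347], 'ft_torque': [0.046990725495646014, -0.023272183977314183, -0.0034153746966618507], 'grip_width': 0.09362770886570158}
scene {'K': array([[605.08172378,   0.        , 315.72400028],
       [  0.        , 605.08172378, 229.78039475],
       [  0.        ,   0.        ,   1.        ]]), 'eye': array([-0.09573709,  0.73210402,  0.64473159]), 'attitude': array([ 0.16972203, -0.30573523,  0.80884064, -0.47275493])}
top {'K': array([[575.42541901,   0.        , 322.67012101],
       [  0.        , 575.42541901, 244.43730736],
       [  0.        ,   0.        ,   1.        ]]), 'eye': array([ 0.43580305, -0.00303919,  1.02565981]), 'attitude': array([ 0.02342938, -0.70185218,  0.71092201, -0.03800633])}
wrist {'K': array([[383.82613722,   0.        , 317.11484488],
       [  0.        , 383.82613722, 242.51526032],
       [  0.        ,   0.        ,   1.        ]]), 'hand_eye': array([[ 6.69734664e-04, -2.64123445e-01,  9.64488651e-01,
        -1.80254612e-01],
       [ 9.99999416e-01,  9.94845992e-04, -4.21956362e-04,
        -1.79236198e-03],
       [-8.48069100e-04,  9.64488370e-01,  2.64123957e-01,
        -7.54130425e-02],
       [ 0.00000000e+00,  0.00000000e+00,  0.00000000e+00,
         1.00000000e+00]])}
0.1
```

View pics/scene0.png

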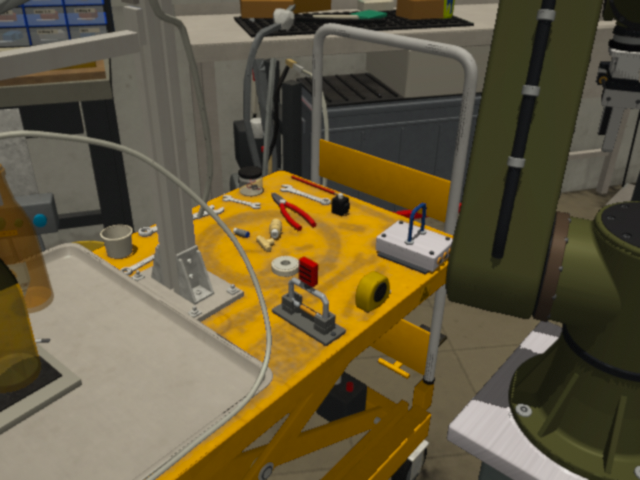

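View pics/top0.png

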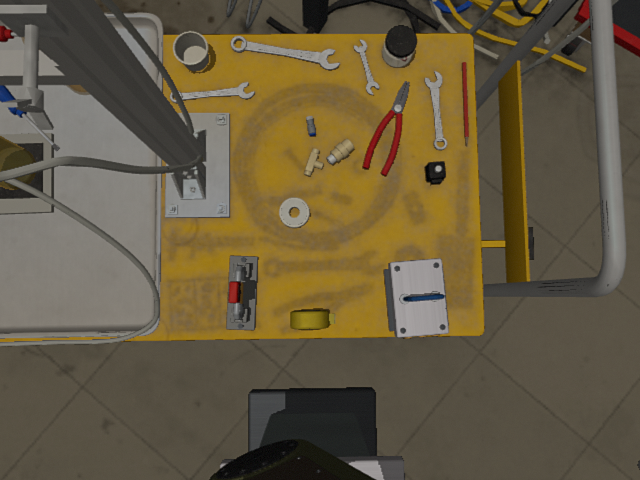

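```bash
cat > h.py <<'E'
import numpy as np, cv2
from workcell import *
from scipy.spatial.transform import Rotation as R
def q2R(q): return R.from_quat([q[1],q[2],q[3],q[0]]).as_matrix()
def cam(n,st=None):
    c=get_calibration(n)
    if n=="wrist":
        T=np.eye(4);T[:3,:3]=q2R(st["ee_rot"]);T[:3,3]=st["position"];M=T@np.array(c["hand_eye"]);return c["K"],M[:3,3],M[:3,:3]
    return c["K"],np.array(c["eye"]),q2R(c["attitude"])
def rays(C,uv):
    K,e,A=C;uv=np.atleast_2d(np.asarray(uv,float));d=np.c_[uv,np.ones(len(uv))]@np.linalg.inv(K).T
    return d@A.T
def plane(C,uv,z):
    d=rays(C,uv);return C[1]+d*((z-C[1][2])/d[:,2])[:,None]
def proj(C,p):
    K,e,A=C;v=(np.atleast_2d(p)-e)@A@K.T;return v[:,:2]/v[:,2:]
def blobs(m,mn=20):
    c,_=cv2.findContours(m.astype(np.uint8),cv2.RETR_EXTERNAL,cv2.CHAIN_APPROX_NONE)
    return sorted([x[:,0,:] for x in c if cv2.contourArea(x)>mn],key=lambda x:-cv2.contourArea(x))
def tri(C1,u1,C2,u2):
    d1=rays(C1,u1)[0];d2=rays(C2,u2)[0];d1/=np.linalg.norm(d1);d2/=np.linalg.norm(d2)
    a=np.linalg.lstsq(np.c_[d1,-d2],C2[1]-C1[1],rcond=None)[0]
    p,q=C1[1]+a[0]*d1,C2[1]+a[1]*d2;return (p+q)/2,np.linalg.norm(p-q)
E
python3 - <<'E'
from h import *
C=cam("top");S=cam("scene")
im=cv2.imread("pics/top0.png");hsv=cv2.cvtColor(im,cv2.COLOR_BGR2HSV)
H,s,v=[hsv[...,i].astype(int) for i in range(3)]
def box(m,x0,x1,y0,y1):
    o=np.zeros_like(m);o[y0:y1,x0:x1]=m[y0:y1,x0:x1];return o
def rep(n,m,z):
    for b in blobs(m)[:2]:
        P=plane(C,b,z)[:,:2]*1000
        r=cv2.minAreaRect(P.astype(np.float32));print(n,z,"px",b.min(0),b.max(0),"rect",np.round(r[0],1),np.round(r[1],1),round(r[2],1))
rep("grip",box(((H<8)|(H>172))&(s>150),215,270,240,340),.124)
gray=(s<90)
rep("stand",box(gray,222,265,245,340),.008)
rep("stand36",box(gray,222,265,245,340),.036)
rep("block",box((s<60)&(v>150),385,455,250,340),.038)
rep("bow",box((H>100)&(H<125)&(s>120),385,455,280,320),.110)
im2=cv2.imread("pics/scene0.png")
z1=cv2.resize(im[230:350,200:470],None,fx=2.9,fy=2.9,interpolation=cv2.INTER_CUBIC);cv2.imwrite("pics/z1.png",z1)
z2=cv2.resize(im2[190:360,260:460],None,fx=3.5,fy=3.5,interpolation=cv2.INTER_CUBIC);cv2.imwrite("pics/z2.png",z2)
E
```

```text
grip 0.124 px [228 282] [240 302] rect [441.6 117. ] [17.2 31.7] 86.6
stand 0.008 px [226 256] [257 329] rect [441.6 118.4] [ 49.9 128.5] 87.1
stand36 0.036 px [226 256] [257 329] rect [441.5 115.1] [ 48.5 124.9] 87.1
block 0.038 px [391 260] [447 336] rect [ 428.7 -188.3] [125.6  86.2] 3.8
bow 0.11 px [404 294] [443 300] rect [ 429.1 -181.7] [ 6.4 62.5] 4.4
```

View pics/z1.png

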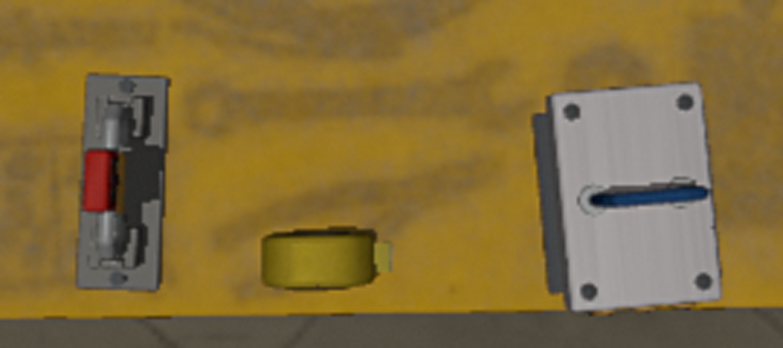

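View pics/z2.png

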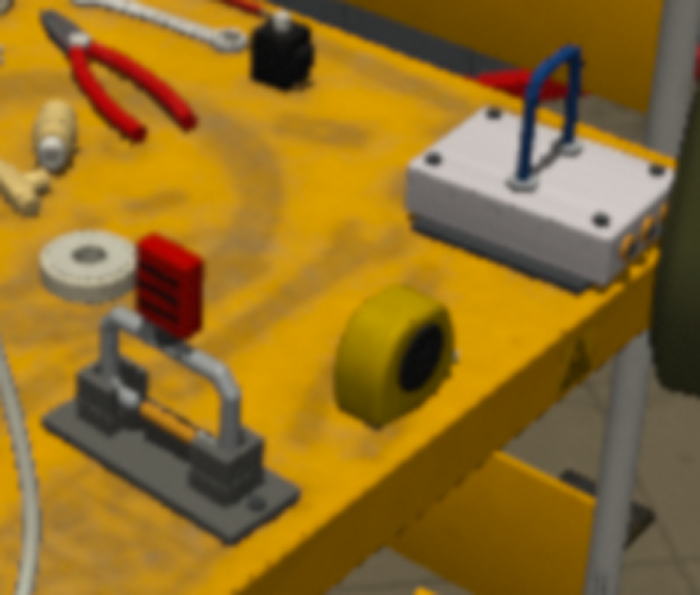

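```bash
python3 - <<'E'
from h import *
C=cam("top");S=cam("scene")
print("handle corner",tri(C,(612,275),S,(468,68)), tri(C,(603,150),S,(400,48)))
print("handle leg at table-ish", [np.round(plane(C,(490,289),z)[0],3) for z in (0,.1,.2)], [np.round(plane(S,(452,230),z)[0],3) for z in (0,.1,.2)])
im2=cv2.imread("pics/scene0.png");hsv=cv2.cvtColor(im2,cv2.COLOR_BGR2HSV)
H,s,v=[hsv[...,i].astype(int) for i in range(3)]
m=((H<8)|(H>172))&(s>150); m[:, :290]=0;m[:,330:]=0;m[:250]=0;m[290:]=0
b=blobs(m)[0];print("red scene",b.min(0),b.max(0),b.mean(0))
for y in (.1165,.1185,.1205): print("proj grip centre",y,proj(S,[.4416,y,.103]))
A=R.from_euler('z',-2.9,degrees=True).as_matrix()
o=np.array([.4416,.1187,.020])
corn=[o+A@np.array([a,b_,c])for a in(-.017,.017) for b_ in (-.007,.007) for c in (.062,.104)]
pc=proj(S,corn);print("grip corners bbox",pc.min(0),pc.max(0)); pc=proj(C,corn);print("top bbox",pc.min(0),pc.max(0))
for x in (-26,-22,-18,18,20,22): print(x,proj(S,o+A@np.array([x/1000,0,.005]))[0])
z=cv2.resize(im2[265:345,270:350],None,fx=9,fy=7,interpolation=cv2.INTER_CUBIC);cv2.imwrite("pics/z3.png",z)
q=q2R(observe()["ee_rot"]);print(q.round(3))
# bow in scene
m=(H>100)&(H<125)&(s>120); m[:, :400]=0;m[:,432:]=0;m[:195]=0;m[250:]=0
b=blobs(m)[0];print("bow scene",b.min(0),b.max(0))
print(proj(S,[.4287,-.188,.110+.004]),proj(C,[.4287,-.188,.110]))
E
```

```text
handle corner (array([ 0.45474229, -0.36711589,  0.33601092]), np.float64(0.0005700026050729949)) (array([ 0.60629834, -0.35519   ,  0.35213198]), np.float64(0.004445322422033231))
handle leg at table-ish [array([ 0.441, -0.323,  0.   ]), array([ 0.441, -0.292,  0.1  ]), array([ 0.44 , -0.261,  0.2  ])] [array([ 0.419, -0.326,  0.   ]), array([ 0.339, -0.162,  0.1  ]), array([0.26 , 0.002, 0.2  ])]
red scene [299 257] [316 286] [307.77464789 271.38028169]
proj grip centre 0.1165 [[309.20578413 270.38816827]]
proj grip centre 0.1185 [[308.38542249 270.89662861]]
proj grip centre 0.1205 [[307.56283737 271.40646707]]
grip corners bbox [297.80625608 254.32176318] [319.14861508 287.71543697]
top bbox [227.79161963 280.89970631] [241.16158892 303.12818673]
-26 [319.13973111 316.53650874]
-22 [317.38958108 315.4794501 ]
-18 [315.64774254 314.42741145]
18 [300.33564788 305.17918604]
20 [299.50374194 304.67673006]
22 [298.67376555 304.17543948]
[[-0.     0.384 -0.923]
 [ 0.001 -0.923 -0.384]
 [-1.    -0.001 -0.   ]]
bow scene [409 204] [425 240]
[[418.8449485  203.29667731]] [[427.44230273 297.53908011]]
```

View pics/z3.png

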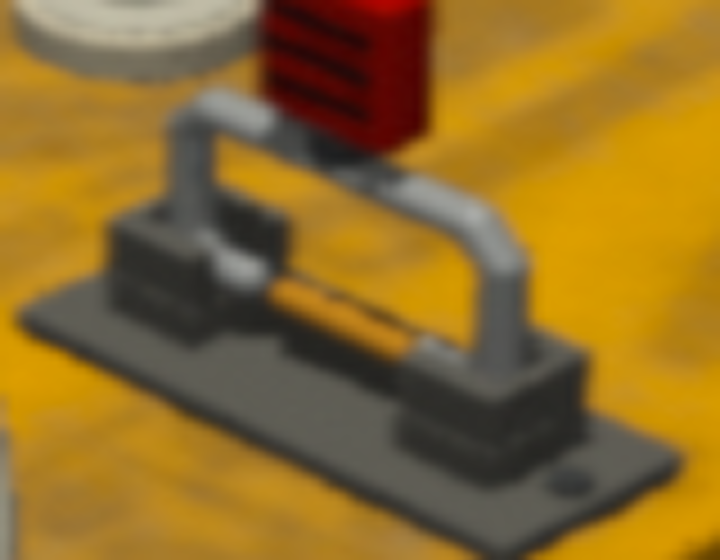

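```bash
python3 - <<'E'
from h import *
C=cam("top");S=cam("scene")
# hose: for points in top view, heights along ray -> scene pixel
for uv in ((150,275),(158,305),(150,335),(100,235)):
    print(uv,[tuple(np.round(plane(C,uv,z)[0],2))+tuple(proj(S,plane(C,uv,z))[0].round()) for z in (0,.05,.1,.15,.2,.3)])
print("post", [tuple(np.round(plane(C,(205,160),z)[0],3))+tuple(proj(S,plane(C,(205,160),z))[0].round()) for z in (0,.05,.1,.2,.3)])
E
```

```text
(150, 275) [(np.float64(0.47), np.float64(0.28), np.float64(0.0), np.float64(222.0), np.float64(362.0)), (np.float64(0.47), np.float64(0.27), np.float64(0.05), np.float64(228.0), np.float64(333.0)), (np.float64(0.47), np.float64(0.25), np.float64(0.1), np.float64(234.0), np.float64(303.0)), (np.float64(0.47), np.float64(0.24), np.float64(0.15), np.float64(240.0), np.float64(271.0)), (np.float64(0.47), np.float64(0.23), np.float64(0.2), np.float64(246.0), np.float64(239.0)), (np.float64(0.46), np.float64(0.2), np.float64(0.3), np.float64(260.0), np.float64(170.0))]
(158, 305) [(np.float64(0.42), np.float64(0.27), np.float64(0.0), np.float64(253.0), np.float64(373.0)), (np.float64(0.42), np.float64(0.25), np.float64(0.05), np.float64(258.0), np.float64(343.0)), (np.float64(0.42), np.float64(0.24), np.float64(0.1), np.float64(263.0), np.float64(312.0)), (np.float64(0.42), np.float64(0.23), np.float64(0.15), np.float64(268.0), np.float64(279.0)), (np.float64(0.42), np.float64(0.21), np.float64(0.2), np.float64(273.0), np.float64(246.0)), (np.float64(0.43), np.float64(0.19), np.float64(0.
[... 965 characters left out ...]
loat64(172.0), np.float64(277.0)), (np.float64(0.53), np.float64(0.3), np.float64(0.2), np.float64(181.0), np.float64(244.0)), (np.float64(0.51), np.float64(0.26), np.float64(0.3), np.float64(200.0), np.float64(174.0))]
post [(np.float64(0.681), np.float64(0.186), np.float64(0.0), np.float64(187.0), np.float64(284.0)), (np.float64(0.669), np.float64(0.176), np.float64(0.05), np.float64(193.0), np.float64(262.0)), (np.float64(0.657), np.float64(0.167), np.float64(0.1), np.float64(199.0), np.float64(238.0)), (np.float64(0.633), np.float64(0.149), np.float64(0.2), np.float64(212.0), np.float64(188.0)), (np.float64(0.609), np.float64(0.13), np.float64(0.3), np.float64(226.0), np.float64(132.0))]
```

```bash
python3 -m inch '[{"tx":-15,"ty":-15,"tz":-15,"wx":-0.1,"grip":0},{"tx":-30,"ty":-45,"tz":-45,"wx":-0.25,"grip":0},{"tx":-45,"ty":-75,"tz":-75,"wx":-0.4,"grip":0},{"tx":-60,"ty":-105,"tz":-105,"wx":-0.55,"grip":0},{"tx":-75,"ty":-135,"tz":-135,"wx":-0.7,"grip":0},{"tx":-75,"ty":-150,"tz":-155,"wx":-0.85,"grip":0},{"tx":-75,"ty":-158,"tz":-162,"wx":-1.0,"grip":0},{"tx":-75,"ty":-158,"tz":-162,"wx":-1.2,"grip":0},{"tx":-75,"ty":-158,"tz":-162,"wx":-1.2,"grip":0}]'; python3 - <<'E'
from h import *
s=observe();print(s["t"],np.round(s["position"],4),q2R(s["ee_rot"]).round(3).tolist(),np.round(s["qpos"],2),np.round(s["force"],2))
Rt=q2R(s["ee_rot"])
d=np.array([.375,-.03,.14])-s["position"];print("shift mm",(Rt.T@d*1000).round(1))
# wanted orientation yaw 87.1
a=np.radians(87.1);y=np.array([np.cos(a),np.sin(a),0]);x=np.array([0,0,-1.]);W=np.c_[x,y,np.cross(x,y)]
print("rotvec",R.from_matrix(Rt.T@W).as_rotvec().round(3))
E
```

```text
0.1 [ 0.211  -0.5077  0.205 ] [[-0.0, 0.384, -0.923], [0.001, -0.923, -0.384], [-1.0, -0.001, -0.0]] [-1.24  0.3   1.52 -0.    1.32 -0.07] [-0.27  0.49  0.  ]
shift mm [  65.4 -378.1 -334.8]
rotvec [-2.697e+00 -1.000e-03  0.000e+00]validation failed for argument at $[0]...
```

```bash
python3 -m inch '[{"tx":-15,"ty":-15,"tz":-15,"wx":-0.1,"wy":0,"wz":0,"grip":0},{"tx":-30,"ty":-45,"tz":-45,"wx":-0.25,"wy":0,"wz":0,"grip":0},{"tx":-45,"ty":-75,"tz":-75,"wx":-0.4,"wy":0,"wz":0,"grip":0},{"tx":-60,"ty":-105,"tz":-105,"wx":-0.55,"wy":0,"wz":0,"grip":0},{"tx":-75,"ty":-135,"tz":-135,"wx":-0.7,"wy":0,"wz":0,"grip":0},{"tx":-75,"ty":-150,"tz":-155,"wx":-0.85,"wy":0,"wz":0,"grip":0},{"tx":-75,"ty":-158,"tz":-162,"wx":-1.0,"wy":0,"wz":0,"grip":0},{"tx":-75,"ty":-158,"tz":-162,"wx":-1.2,"wy":0,"wz":0,"grip":0},{"tx":-75,"ty":-158,"tz":-162,"wx":-1.2,"wy":0,"wz":0,"grip":0}]'; cat > st.py <<'E'
from h import *
import sys
# usage: st.py x y z yawdeg  -> prints state and shift/rotvec to that TCP pose
s=observe();Rt=q2R(s["ee_rot"])
print("t",round(s["t"],2),"pos",np.round(s["position"],4),"yaw_y",np.degrees(np.arctan2(Rt[1,1],Rt[0,1])).round(2),"tilt",Rt[2].round(3),"q",np.round(s["qpos"],2),"F",np.round(s["force"],2),"M",np.round(s["ft_torque"],2),"w",round(s["grip_width"],4))
if len(sys.argv)>4:
    t=list(map(float,sys.argv[1:5]))
    d=np.array(t[:3])-s["position"];print("shift mm",(Rt.T@d*1000).round(1))
    a=np.radians(t[3]);y=np.array([np.cos(a),np.sin(a),0]);x=np.array([0,0,-1.]);W=np.c_[x,y,np.cross(x,y)]
    print("rotvec",R.from_matrix(Rt.T@W).as_rotvec().round(3))
E
python3 st.py .375 -.03 .14 87.1
```

```text
t: 1.0
position: [0.3001, -0.2994, 0.2804]
ee_rot: [0.507, 0.493, 0.507, -0.493]
force: [-0.3, 0.3, -0.2]
grip_width: 0.0941
t 1.0 pos [ 0.3001 -0.2994  0.2804] yaw_y 1.69 tilt [-1. -0. -0.] q [-0.87 -0.04  1.73 -0.    1.45 -0.9 ] F [-0.32  0.34 -0.19] M [-0.05 -0.1   0.01] w 0.0941
shift mm [ 140.4   82.8 -267. ]
rotvec [-1.491 -0.    -0.   ]
```

```bash
python3 -m inch '[{"tx":0,"ty":8,"tz":-30,"wx":-0.15,"wy":0,"wz":0,"grip":0},{"tx":0,"ty":16,"tz":-60,"wx":-0.3,"wy":0,"wz":0,"grip":0},{"tx":0,"ty":28,"tz":-90,"wx":-0.45,"wy":0,"wz":0,"grip":0},{"tx":10,"ty":38,"tz":-120,"wx":-0.6,"wy":0,"wz":0,"grip":0},{"tx":20,"ty":50,"tz":-150,"wx":-0.75,"wy":0,"wz":0,"grip":0},{"tx":40,"ty":60,"tz":-180,"wx":-0.9,"wy":0,"wz":0,"grip":0},{"tx":65,"ty":70,"tz":-210,"wx":-1.05,"wy":0,"wz":0,"grip":0},{"tx":95,"ty":75,"tz":-240,"wx":-1.2,"wy":0,"wz":0,"grip":0},{"tx":120,"ty":80,"tz":-260,"wx":-1.35,"wy":0,"wz":0,"grip":0},{"tx":140,"ty":83,"tz":-267,"wx":-1.491,"wy":0,"wz":0,"grip":0},{"tx":140,"ty":83,"tz":-267,"wx":-1.491,"wy":0,"wz":0,"grip":0},{"tx":140,"ty":83,"tz":-267,"wx":-1.491,"wy":0,"wz":0,"grip":0}]'; python3 - <<'E'
from h import *
import json
s=observe();im=capture("wrist")[:,:,::-1];cv2.imwrite("pics/w1.png",im)
C=cam("wrist",s)
print(proj(C,[.4416,.1187,.103]),proj(C,[.4416,.1187,.025]))
json.dump({"position":list(s["position"]),"ee_rot":list(s["ee_rot"])},open("w1.json","w"))
E
python3 st.py
```

```text
t: 2.2
position: [0.3769, -0.0312, 0.1409]
ee_rot: [0.707, 0.021, 0.707, -0.021]
force: [-0.1, 0.3, -0.0]
grip_width: 0.0939
[[554.50174822 355.00529936]] [[498.87915435 304.01783327]]
t 2.25 pos [ 0.3771 -0.0315  0.1414] yaw_y 86.5 tilt [-1.    -0.     0.001] q [-0.18 -0.02  2.04 -0.    1.12 -1.69] F [-0.04 -0.07  0.74] M [ 0.07 -0.12  0.05] w 0.0942
```

View pics/w1.png

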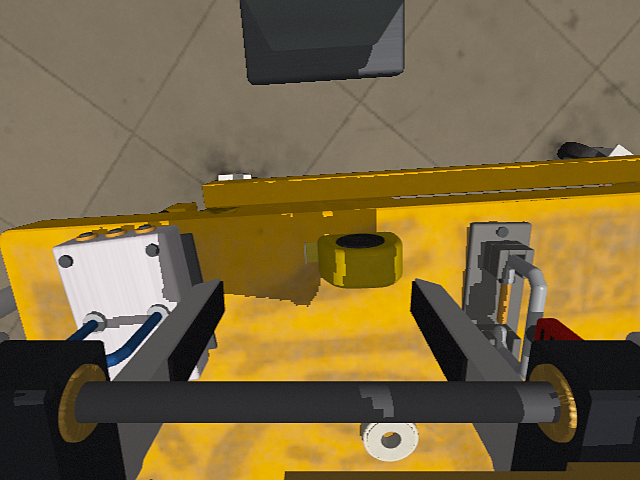

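```bash
python3 - <<'E'
from h import *
import json
s=json.load(open("w1.json"));C=cam("wrist",s)
im=cv2.imread("pics/w1.png")
cv2.imwrite("pics/z4.png",cv2.resize(im[220:350,455:585],None,fx=4.6,fy=4.6,interpolation=cv2.INTER_CUBIC))
A=R.from_euler('z',-2.9,degrees=True).as_matrix();o=np.array([.4416,.1187,.020])
for x in (-45,-26,-22,-18,18,20,22,45): print(x,proj(C,o+A@np.array([x/1000,0,.005]))[0].round(1), ((proj(C,o+A@np.array([x/1000,0,.005]))[0]-[455,220])*4.6).round())
E
```

```text
-45 [505.4 252.6] [232. 150.]
-26 [502.6 274.8] [219. 252.]
-22 [502.  279.4] [216. 273.]
-18 [501.4 283.9] [214. 294.]
18 [496.4 323.5] [191. 476.]
20 [496.1 325.7] [189. 486.]
22 [495.9 327.8] [188. 496.]
45 [492.9 351.8] [174. 606.]
```

View pics/z4.png

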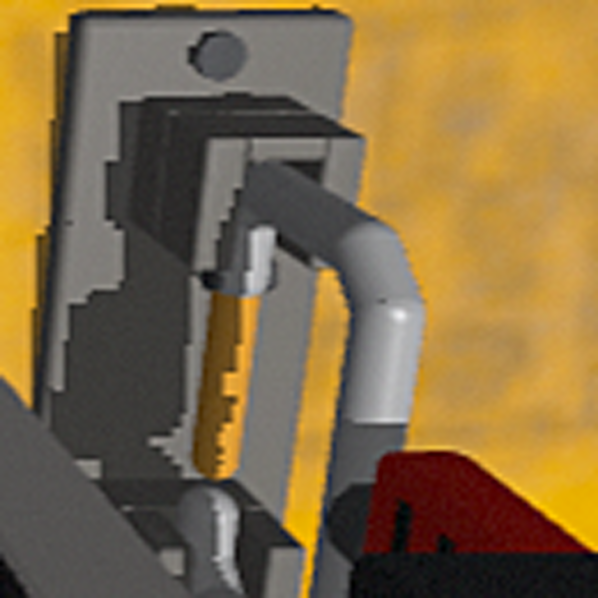

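```bash
python3 st.py .4416 .1195 .18 87.1; python3 - <<'E'
from h import *
import json
s=json.load(open("w1.json"));C=cam("wrist",s)
im=cv2.imread("pics/w1.png");hsv=cv2.cvtColor(im,cv2.COLOR_BGR2HSV)
# stand base far (-x) corners at z=8mm in crop (75,18),(352,15)-> px
for c in ((75,14),(352,12)):
    uv=(455+c[0]/4.6,220+c[1]/4.6);print(plane(C,uv,.008).round(4))
A=R.from_euler('z',-2.9,degrees=True).as_matrix();o=np.array([.4416,.1187,.0])
print(o+A@np.array([-.065,-.025,.008]),o+A@np.array([-.065,.025,.008]))
E
```

```text
t 2.25 pos [ 0.3771 -0.0315  0.1414] yaw_y 86.5 tilt [-1.    -0.     0.001] q [-0.18 -0.02  2.04 -0.    1.12 -1.69] F [-0.04 -0.07  0.74] M [ 0.07 -0.12  0.05] w 0.0942
shift mm [-38.6 154.6  55.1]
rotvec [-0.01   0.001  0.   ]
[[0.3747 0.0992 0.008 ]]
[[0.3773 0.1494 0.008 ]]
[0.37541842 0.09702056 0.008     ] [0.37794807 0.14695653 0.008     ]
```

```bash
python3 -m inch '[{"tx":-20,"ty":10,"tz":5,"wx":-0.01,"wy":0,"wz":0,"grip":0},{"tx":-38,"ty":30,"tz":15,"wx":-0.01,"wy":0,"wz":0,"grip":0},{"tx":-38,"ty":60,"tz":25,"wx":-0.01,"wy":0,"wz":0,"grip":0},{"tx":-38,"ty":90,"tz":35,"wx":-0.01,"wy":0,"wz":0,"grip":0},{"tx":-38,"ty":120,"tz":45,"wx":-0.01,"wy":0,"wz":0,"grip":0},{"tx":-38,"ty":145,"tz":52,"wx":-0.01,"wy":0,"wz":0,"grip":0},{"tx":-38,"ty":155,"tz":55,"wx":-0.01,"wy":0,"wz":0,"grip":0},{"tx":-38,"ty":155,"tz":55,"wx":-0.01,"wy":0,"wz":0,"grip":0},{"tx":-38,"ty":155,"tz":55,"wx":-0.01,"wy":0,"wz":0,"grip":0},{"tx":-38,"ty":155,"tz":55,"wx":-0.01,"wy":0,"wz":0,"grip":0}]'; python3 - <<'E'
from h import *
import json
s=observe();im=capture("wrist")[:,:,::-1];cv2.imwrite("pics/w2.png",im)
json.dump({"position":list(s["position"]),"ee_rot":list(s["ee_rot"])},open("w2.json","w"))
cv2.imwrite("pics/s2.png",capture("scene")[:,:,::-1])
C=cam("wrist",s)
hsv=cv2.cvtColor(im,cv2.COLOR_BGR2HSV)
H,S_,v=[hsv[...,i].astype(int) for i in range(3)]
m=((H<8)|(H>172))&(S_>150)
for b in blobs(m,100)[:3]:print("red",b.min(0),b.max(0))
m=((H<8)|(H>172))&(S_>150)&(v>120)
for b in blobs(m,100)[:3]:
    P=plane(C,b,.124)[:,:2]*1000;r=cv2.minAreaRect(P.astype(np.float32));print("red bright",b.min(0),b.max(0),r)
E
python3 st.py
```

```text
t: 3.25
position: [0.4405, 0.1196, 0.1788]
ee_rot: [0.707, 0.017, 0.707, -0.017]
force: [0.1, 0.4, 0.7]
grip_width: 0.0942
red [308 227] [329 288]
t 3.35 pos [0.4405 0.1198 0.1787] yaw_y 87.24 tilt [-1.  0.  0.] q [ 0.19  0.12  1.81 -0.    1.22 -1.34] F [0.06 0.64 0.65] M [ 0.07 -0.12 -0.02] w 0.0941
```

View pics/w2.png

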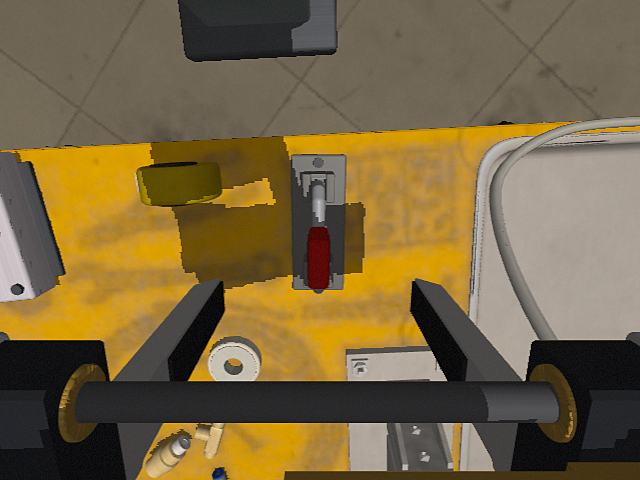

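View pics/s2.png

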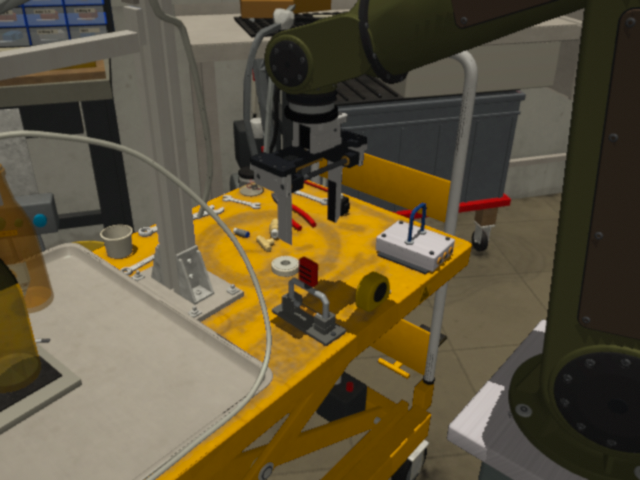

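```bash
python3 - <<'E'
from h import *
import json
s=json.load(open("w2.json"));C=cam("wrist",s)
im=cv2.imread("pics/w2.png");hsv=cv2.cvtColor(im,cv2.COLOR_BGR2HSV)
H,S_,v=[hsv[...,i].astype(int) for i in range(3)]
m=((H<8)|(H>172))&(S_>150)
for r in range(226,292,4):
    c=np.where(m[r,280:360])[0]
    if len(c):print(r,c.min()+280,c.max()+280)
A=R.from_euler('z',-2.9,degrees=True).as_matrix()
for y in (.1187,.1205):
  o=np.array([.4416,y,.02])
  for p in ((-17,-7,62),(-17,7,62),(-17,-7,104),(-17,7,104),(17,-7,104),(17,7,104)): print(p,proj(C,o+A@np.array(p)/1000)[0].round(1))
for uv in ((292,155),(347,155),(344,290)): print("stand corner",plane(C,uv,.008).round(4))
cv2.imwrite("pics/z5.png",cv2.resize(im[145:300,270:370],None,fx=5,fy=3.8,interpolation=cv2.INTER_CUBIC))
E
```

```text
230 310 327
234 309 328
238 308 328
242 308 329
246 308 329
250 308 329
254 308 329
258 308 329
262 308 328
266 308 328
270 308 328
274 308 328
278 308 328
282 308 328
286 309 327
(-17, -7, 62) [304.9 225.8]
(-17, 7, 62) [323.8 225.8]
(-17, -7, 104) [302.9 240.6]
(-17, 7, 104) [325.  240.6]
(17, -7, 104) [303.2 290.5]
(17, 7, 104) [324.5 290.6]
(-17, -7, 62) [307.3 225.7]
(-17, 7, 62) [326.2 225.7]
(-17, -7, 104) [305.7 240.5]
(-17, 7, 104) [327.8 240.5]
(17, -7, 104) [306.  290.4]
(17, 7, 104) [327.3 290.4]
stand corner [[0.3759 0.1016 0.008 ]]
stand corner [[0.3782 0.1506 0.008 ]]
stand corner [[0.5075 0.1442 0.008 ]]
```

View pics/z5.png

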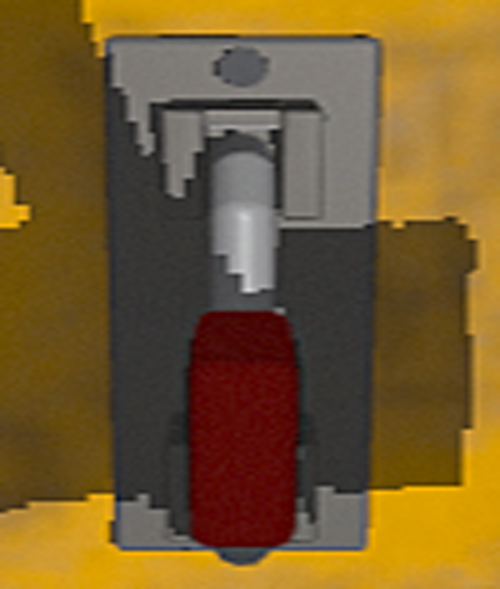

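```bash
python3 -m inch '[{"tx":10,"ty":0.5,"tz":0.5,"wx":0,"wy":0,"wz":0,"grip":0},{"tx":25,"ty":0.5,"tz":0.5,"wx":0,"wy":0,"wz":0,"grip":0},{"tx":40,"ty":0.5,"tz":0.5,"wx":0,"wy":0,"wz":0,"grip":0},{"tx":55,"ty":0.5,"tz":0.5,"wx":0,"wy":0,"wz":0,"grip":0},{"tx":68,"ty":0.5,"tz":0.5,"wx":0,"wy":0,"wz":0,"grip":0},{"tx":79,"ty":0.5,"tz":0.5,"wx":0,"wy":0,"wz":0,"grip":0},{"tx":87,"ty":0.5,"tz":0.5,"wx":0,"wy":0,"wz":0,"grip":0},{"tx":92,"ty":0.5,"tz":0.5,"wx":0,"wy":0,"wz":0,"grip":0},{"tx":94,"ty":0.5,"tz":0.5,"wx":0,"wy":0,"wz":0,"grip":0},{"tx":94,"ty":0.5,"tz":0.5,"wx":0,"wy":0,"wz":0,"grip":0},{"tx":94,"ty":0.5,"tz":0.5,"wx":0,"wy":0,"wz":0,"grip":0}]'; python3 - <<'E'
from h import *
cv2.imwrite("pics/s3.png",cv2.resize(capture("scene")[150:390,200:460,::-1],None,fx=3,fy=2.5))
im=capture("wrist")[:,:,::-1];cv2.imwrite("pics/w3.png",im)
E
python3 st.py
```

```text
t: 4.45
position: [0.4413, 0.1211, 0.0848]
ee_rot: [0.707, 0.017, 0.707, -0.016]
force: [-0.7, 0.2, -0.2]
grip_width: 0.094
t 4.55 pos [0.4413 0.1212 0.0848] yaw_y 87.32 tilt [-1.     0.     0.001] q [ 0.19  0.24  1.9   0.    1.   -1.34] F [ 0.36 -0.65 -0.09] M [ 0.07 -0.15 -0.01] w 0.094
```

View pics/s3.png

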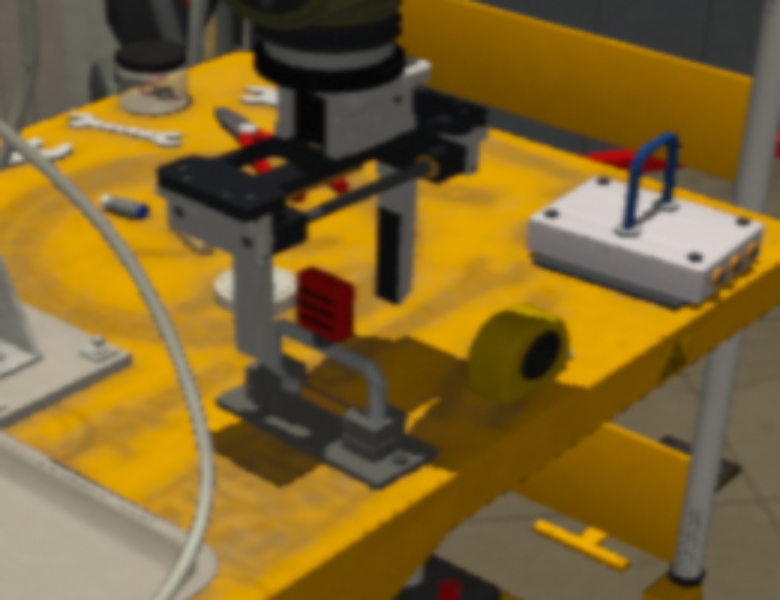

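View pics/w3.png

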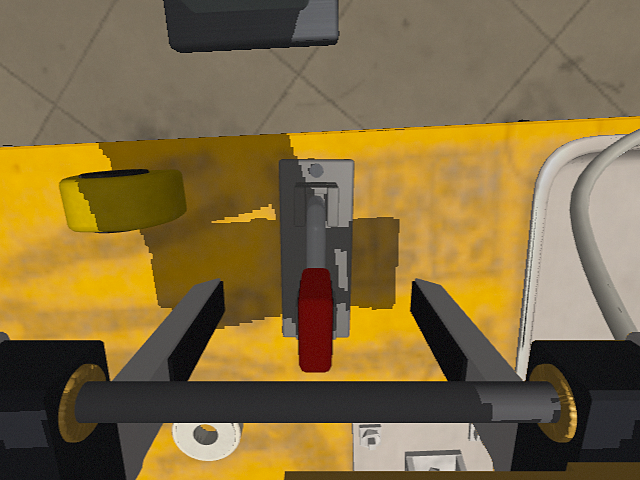

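```bash
python3 -m inch '[{"tx":0,"ty":-0.8,"tz":0,"wx":0,"wy":0,"wz":0,"grip":0.3},{"tx":0,"ty":-0.8,"tz":0,"wx":0,"wy":0,"wz":0,"grip":0.6},{"tx":0,"ty":-0.8,"tz":0,"wx":0,"wy":0,"wz":0,"grip":0.75},{"tx":0,"ty":-0.8,"tz":0,"wx":0,"wy":0,"wz":0,"grip":0.8},{"tx":0,"ty":-0.8,"tz":0,"wx":0,"wy":0,"wz":0,"grip":0.85},{"tx":0,"ty":-0.8,"tz":0,"wx":0,"wy":0,"wz":0,"grip":0.9},{"tx":0,"ty":-0.8,"tz":0,"wx":0,"wy":0,"wz":0,"grip":1},{"tx":0,"ty":-0.8,"tz":0,"wx":0,"wy":0,"wz":0,"grip":1},{"tx":0,"ty":-0.8,"tz":0,"wx":0,"wy":0,"wz":0,"grip":1}]' 15; python3 st.py
```

```text
t: 5.45
position: [0.441, 0.1203, 0.0844]
ee_rot: [0.707, 0.017, 0.707, -0.017]
force: [0.6, 0.1, 0.2]
grip_width: 0.0255
t 5.45 pos [0.441  0.1203 0.0844] yaw_y 87.32 tilt [-1.  0. -0.] q [ 0.19  0.24  1.9   0.    1.   -1.34] F [0.55 0.08 0.25] M [ 0.06 -0.16 -0.02] w 0.0255
```

```bash
python3 -m inch '[{"tx":0,"ty":0,"tz":0,"wx":0,"wy":0,"wz":0,"grip":1},{"tx":0,"ty":0,"tz":0,"wx":0,"wy":0,"wz":0,"grip":1},{"tx":0,"ty":0,"tz":0,"wx":0,"wy":0,"wz":0,"grip":1},{"tx":0,"ty":0,"tz":0,"wx":0,"wy":0,"wz":0,"grip":1}]' 15; python3 st.py;  python3 -m inch '[{"tx":0,"ty":0,"tz":0,"wx":0,"wy":0,"wz":0,"grip":1},{"tx":0,"ty":0,"tz":0,"wx":0,"wy":0,"wz":0,"grip":1},{"tx":0,"ty":0,"tz":0,"wx":0,"wy":0,"wz":0,"grip":1}]' 40;python3 st.py
```

```text
t: 5.85
position: [0.441, 0.1203, 0.0844]
ee_rot: [0.707, 0.017, 0.707, -0.017]
force: [0.6, -0.1, -0.4]
grip_width: 0.0137
t 5.85 pos [0.441  0.1203 0.0844] yaw_y 87.32 tilt [-1. -0. -0.] q [ 0.19  0.24  1.9   0.    1.   -1.34] F [ 0.62 -0.08 -0.4 ] M [ 0.03 -0.14  0.07] w 0.0137
t: 6.15
position: [0.441, 0.1203, 0.0844]
ee_rot: [0.707, 0.017, 0.707, -0.017]
force: [0.1, -0.1, 0.7]
grip_width: 0.0139
t 6.15 pos [0.441  0.1203 0.0844] yaw_y 87.32 tilt [-1. -0. -0.] q [ 0.19  0.24  1.9   0.    1.   -1.34] F [ 0.09 -0.1   0.66] M [ 0.03 -0.16  0.  ] w 0.0139
```

```bash
python3 -m inch '[{"tx":-2,"ty":0,"tz":0,"wx":0,"wy":0,"wz":0,"grip":1},{"tx":-6,"ty":0,"tz":0,"wx":0,"wy":0,"wz":0,"grip":1},{"tx":-12,"ty":0,"tz":0,"wx":0,"wy":0,"wz":0,"grip":1},{"tx":-20,"ty":0,"tz":0,"wx":0,"wy":0,"wz":0,"grip":1},{"tx":-30,"ty":0,"tz":0,"wx":0,"wy":0,"wz":0,"grip":1},{"tx":-44,"ty":0,"tz":0,"wx":0,"wy":0,"wz":0,"grip":1},{"tx":-60,"ty":0,"tz":0,"wx":0,"wy":0,"wz":0,"grip":1},{"tx":-78,"ty":0,"tz":0,"wx":0,"wy":0,"wz":0,"grip":1},{"tx":-96,"ty":0,"tz":0,"wx":0,"wy":0,"wz":0,"grip":1},{"tx":-110,"ty":0,"tz":0,"wx":0,"wy":0,"wz":0,"grip":1},{"tx":-120,"ty":0,"tz":0,"wx":0,"wy":0,"wz":0,"grip":1},{"tx":-125,"ty":0,"tz":0,"wx":0,"wy":0,"wz":0,"grip":1},{"tx":-125,"ty":0,"tz":0,"wx":0,"wy":0,"wz":0,"grip":1},{"tx":-125,"ty":0,"tz":0,"wx":0,"wy":0,"wz":0,"grip":1}]' 40; python3 - <<'E'
from h import *
cv2.imwrite("pics/s4.png",cv2.resize(capture("scene")[130:370,200:460,::-1],None,fx=3,fy=2.5))
im=capture("wrist")[:,:,::-1];cv2.imwrite("pics/w4.png",im)
E
python3 st.py .4157 -.188 .21 93.8
```

```text
t: 7.55
position: [0.4408, 0.1203, 0.209]
ee_rot: [0.707, 0.016, 0.707, -0.017]
force: [0.6, 0.9, -1.5]
grip_width: 0.0137
t 7.65 pos [0.4408 0.1203 0.2088] yaw_y 87.32 tilt [-1.    -0.    -0.001] q [ 0.19  0.09  1.77  0.    1.29 -1.34] F [-0.46 -0.07 -1.82] M [ 0.05 -0.16 -0.01] w 0.0139
shift mm [  -1.1 -309.1  -10.6]
rotvec [-0.113 -0.001  0.   ]
```

View pics/s4.png

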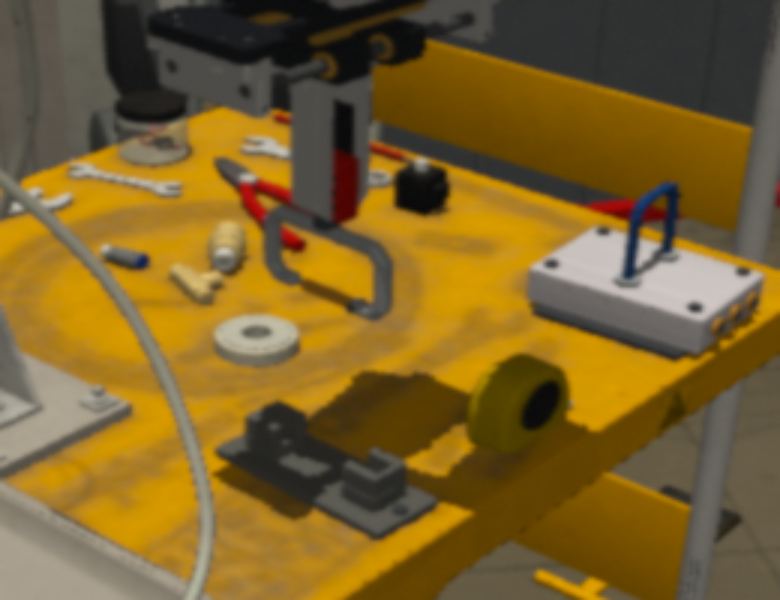

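View pics/w4.png

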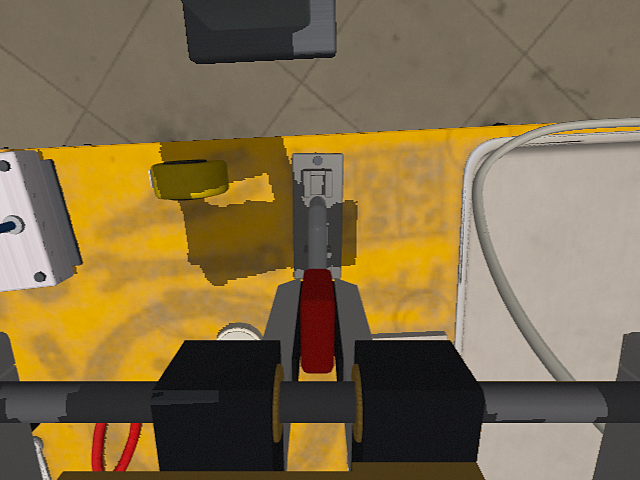

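```bash
python3 -m inch '[{"tx":0,"ty":-8,"tz":0,"wx":-0.01,"wy":0,"wz":0,"grip":1},{"tx":0,"ty":-25,"tz":-1,"wx":-0.03,"wy":0,"wz":0,"grip":1},{"tx":0,"ty":-50,"tz":-3,"wx":-0.05,"wy":0,"wz":0,"grip":1},{"tx":0,"ty":-80,"tz":-5,"wx":-0.07,"wy":0,"wz":0,"grip":1},{"tx":0,"ty":-110,"tz":-7,"wx":-0.09,"wy":0,"wz":0,"grip":1},{"tx":0,"ty":-140,"tz":-9,"wx":-0.1,"wy":0,"wz":0,"grip":1},{"tx":-1,"ty":-165,"tz":-10,"wx":-0.113,"wy":0,"wz":0,"grip":1},{"tx":-1,"ty":-185,"tz":-10,"wx":-0.113,"wy":0,"wz":0,"grip":1},{"tx":-1,"ty":-197,"tz":-10,"wx":-0.113,"wy":0,"wz":0,"grip":1},{"tx":-1,"ty":-202,"tz":-10,"wx":-0.113,"wy":0,"wz":0,"grip":1},{"tx":-1,"ty":-202,"tz":-10,"wx":-0.113,"wy":0,"wz":0,"grip":1},{"tx":-1,"ty":-202,"tz":-10,"wx":-0.113,"wy":0,"wz":0,"grip":1},{"tx":-1,"ty":-202,"tz":-10,"wx":-0.113,"wy":0,"wz":0,"grip":1}]' 40; python3 - <<'E'
from h import *
import json
s=observe();im=capture("wrist")[:,:,::-1];cv2.imwrite("pics/w5.png",im)
json.dump({"position":list(s["position"]),"ee_rot":list(s["ee_rot"])},open("w5.json","w"))
C=cam("wrist",s)
print(proj(C,[.4287,-.1883,.114]),proj(C,[.4287,-.1883,.038]))
A=R.from_euler('z',3.8,degrees=True).as_matrix()
print(proj(C,[np.array([.4287,-.1883,.038])+A@np.array([a,b,0]) for a,b in((-.065,-.045),(-.065,.045),(.065,.045),(.065,-.045))]).round(1).tolist())
E
python3 st.py
```

```text
t: 8.95
position: [0.4216, -0.0804, 0.2104]
ee_rot: [0.707, -0.024, 0.707, 0.024]
force: [-0.4, -0.7, -1.9]
grip_width: 0.0136
[[170.75537185 246.04302814]] [[200.39381638 223.88257111]]
[[144.4, 152.9], [244.9, 153.0], [251.3, 288.4], [159.9, 288.3]]
t 9.0 pos [ 0.4217 -0.0804  0.2104] yaw_y 93.85 tilt [-1.  0.  0.] q [-0.27  0.02  1.83  0.    1.29 -1.91] F [ 0.34 -0.17 -2.22] M [ 0.09 -0.12 -0.01] w 0.0136
```

View pics/w5.png

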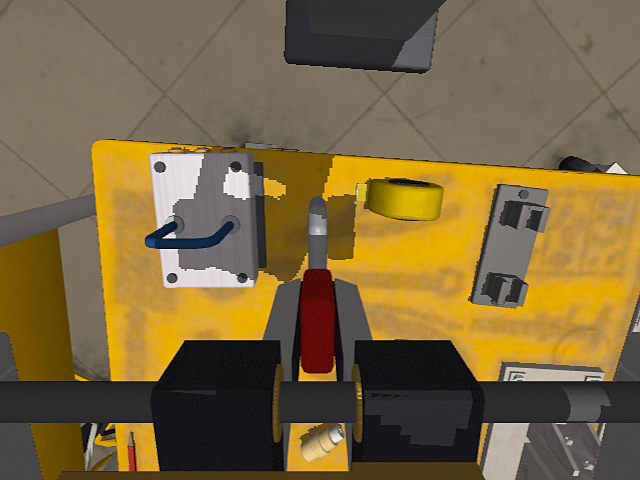

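```bash
python3 - <<'E'
from h import *
import json
c=get_calibration("wrist");K=c["K"];M=np.array(c["hand_eye"])
def pt(p):
    q=M[:3,:3].T@(np.array(p)/1000-M[:3,3]);u=K@q;return (u[:2]/u[2]).round(1)
for n,p in dict(tipL=(0,-7,-8),tipR=(0,7,-8),tipL2=(0,-7,8),gripA=(-39.6,0,-17),gripB=(-39.6,0,17),gripA0=(2.4,0,-17),ringend=(64.4-30,0,-45),ringbot=(64.4-10,0,-45)).items(): print(n,pt(p))
im=cv2.imread("pics/w5.png");hsv=cv2.cvtColor(im,cv2.COLOR_BGR2HSV)
H,S_,v=[hsv[...,i].astype(int) for i in range(3)]
m=((H<8)|(H>172))&(S_>150)
b=[b for b in blobs(m,300) if abs(b[:,0].mean()-317)<30][0];print("red",b.min(0),b.max(0))
cv2.imwrite("pics/z6.png",cv2.resize(im[185:385,250:390],None,fx=4,fy=3,interpolation=cv2.INTER_CUBIC))
cv2.imwrite("pics/z7.png",cv2.resize(im[140:300,135:275],None,fx=5,fy=3.7,interpolation=cv2.INTER_CUBIC))
E
```

```text
tipL [300.4 283.8]
tipR [328.3 283.9]
tipL2 [300.7 313. ]
gripA [313.7 299.5]
gripB [313.8 374.4]
gripA0 [314.3 265.3]
ringend [314.6 199.8]
ringbot [314.8 194.6]
red [300 269] [335 372]
```

View pics/z6.png

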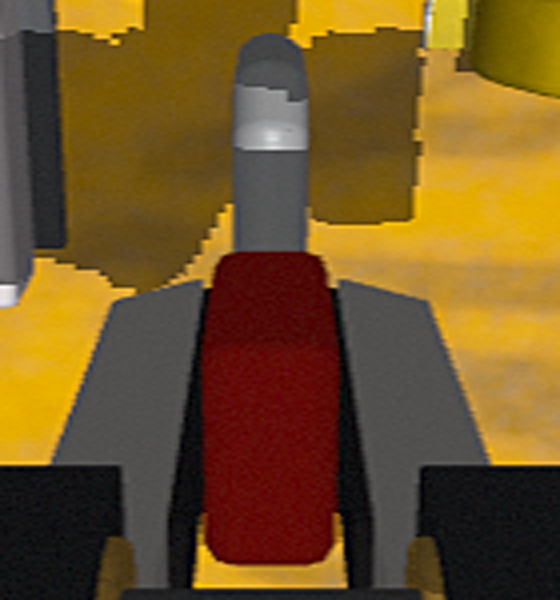

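View pics/z7.png

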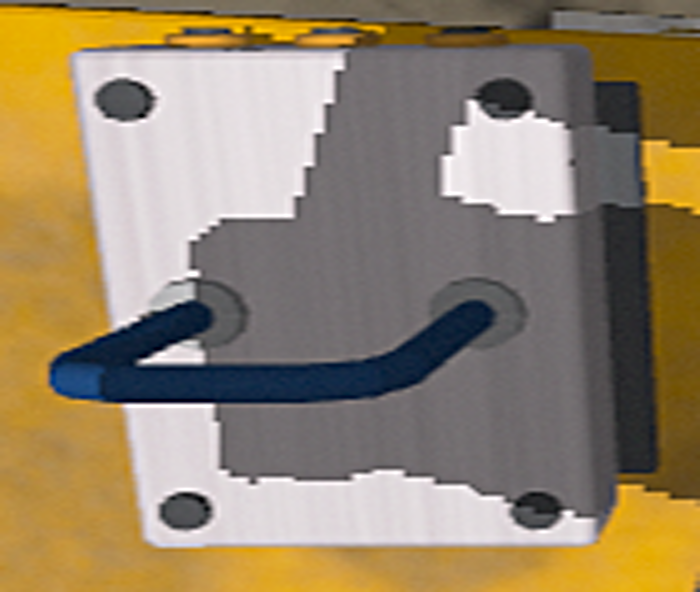

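```bash
python3 - <<'E'
from h import *
import json
s=json.load(open("w5.json"));C=cam("wrist",s)
f=lambda c:(135+c[0]/5,140+c[1]/3.7)
P=plane(C,[f(c) for c in((125,100),(505,97),(185,510),(537,510))],.043)
print(P.round(4),P.mean(0).round(4))
d=(P[2]+P[3]-P[0]-P[1]);print("angle",np.degrees(np.arctan2(d[1],d[0])))
P=plane(C,[f(c) for c in((199,317),(478,317))],.040);print(P.round(4),P.mean(0).round(4))
d=P[1]-P[0];print(np.degrees(np.arctan2(d[1],d[0]))-90, np.linalg.norm(d))
# top camera: screw heads & corner
C=cam("top")
g=lambda c:(200+c[0]/2.9,230+c[1]/2.9)
P=plane(C,[g(c) for c in((572,111),(685,102),(589,291),(704,281))],.043);print("top",P.mean(0).round(4));d=P[2]+P[3]-P[0]-P[1];print(np.degrees(np.arctan2(-d[1],-d[0])))
E
```

```text
[[ 0.3779 -0.2221  0.043 ]
 [ 0.3726 -0.1545  0.043 ]
 [ 0.4827 -0.2148  0.043 ]
 [ 0.4781 -0.1471  0.043 ]] [ 0.4278 -0.1846  0.043 ]
angle 4.000554975627249
[[ 0.4316 -0.2116  0.04  ]
 [ 0.428  -0.1595  0.04  ]] [ 0.4298 -0.1856  0.04  ]
3.880011968612692 0.052209997874082106
top [ 0.4284 -0.1885  0.043 ]
4.149303172505353
```

```bash
python3 st.py .4158 -.1879 .195 94
```

```text
t 9.0 pos [ 0.4217 -0.0804  0.2104] yaw_y 93.85 tilt [-1.  0.  0.] q [-0.27  0.02  1.83  0.    1.29 -1.91] F [ 0.34 -0.17 -2.22] M [ 0.09 -0.12 -0.01] w 0.0136
shift mm [  15.4 -106.9  -13.1]
rotvec [-0.003  0.    -0.   ]
```

```bash
python3 -m inch '[{"tx":0,"ty":-8,"tz":-2,"wx":-0.003,"wy":0,"wz":0,"grip":1},{"tx":0,"ty":-25,"tz":-5,"wx":-0.003,"wy":0,"wz":0,"grip":1},{"tx":0,"ty":-45,"tz":-8,"wx":-0.003,"wy":0,"wz":0,"grip":1},{"tx":0,"ty":-65,"tz":-11,"wx":-0.003,"wy":0,"wz":0,"grip":1},{"tx":0,"ty":-85,"tz":-13,"wx":-0.003,"wy":0,"wz":0,"grip":1},{"tx":0,"ty":-100,"tz":-13,"wx":-0.003,"wy":0,"wz":0,"grip":1},{"tx":4,"ty":-107,"tz":-13,"wx":-0.003,"wy":0,"wz":0,"grip":1},{"tx":10,"ty":-107,"tz":-13,"wx":-0.003,"wy":0,"wz":0,"grip":1},{"tx":15,"ty":-107,"tz":-13,"wx":-0.003,"wy":0,"wz":0,"grip":1},{"tx":15,"ty":-107,"tz":-13,"wx":-0.003,"wy":0,"wz":0,"grip":1},{"tx":15,"ty":-107,"tz":-13,"wx":-0.003,"wy":0,"wz":0,"grip":1},{"tx":15,"ty":-107,"tz":-13,"wx":-0.003,"wy":0,"wz":0,"grip":1}]' 40; python3 - <<'E'
from h import *
import json
im=capture("wrist")[:,:,::-1];cv2.imwrite("pics/w6.png",im)
t=capture("top")[:,:,::-1];cv2.imwrite("pics/t6.png",cv2.resize(t[240:350,360:480],None,fx=5,fy=5))
sc=capture("scene")[:,:,::-1];cv2.imwrite("pics/s6.png",cv2.resize(sc[130:290,360:480],None,fx=5,fy=3.7))
E
python3 st.py .4158 -.1879 .195 94
```

```text
t: 10.2
position: [0.4159, -0.1883, 0.1957]
ee_rot: [0.707, -0.025, 0.707, 0.025]
force: [0.1, -0.1, -2.2]
grip_width: 0.0138
t 10.35 pos [ 0.4158 -0.1885  0.1956] yaw_y 93.98 tilt [-1. -0.  0.] q [-0.51  0.1   1.79  0.    1.26 -2.15] F [ 0.6  -0.8  -0.61] M [ 0.07 -0.13 -0.03] w 0.0139
shift mm [0.6 0.6 0.1]
rotvec [-0.  0.  0.]
```

View pics/w6.png

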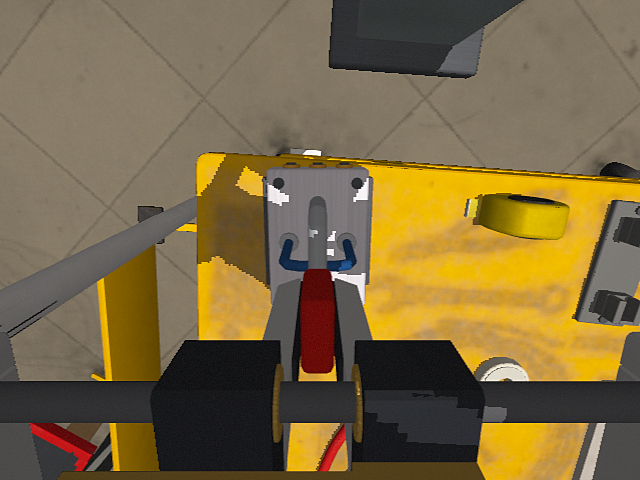

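View pics/s6.png

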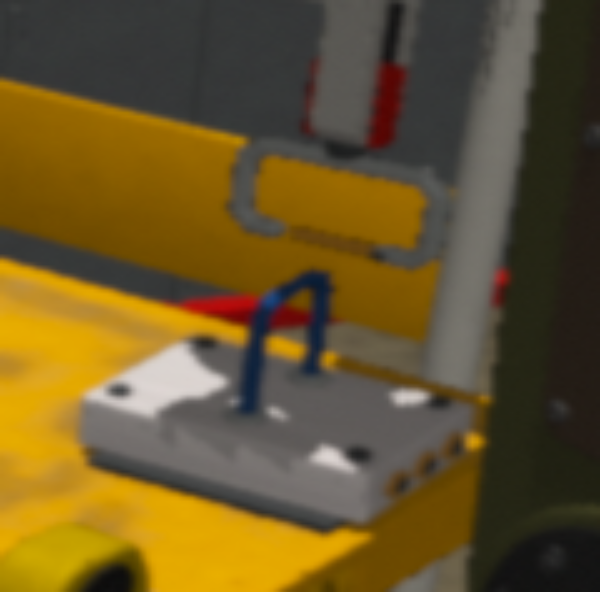

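```bash
python3 -m inch '[{"tx":2,"ty":0.5,"tz":0,"wx":0,"wy":0,"wz":0,"grip":1},{"tx":4,"ty":0.5,"tz":0,"wx":0,"wy":0,"wz":0,"grip":1},{"tx":6,"ty":0.5,"tz":0,"wx":0,"wy":0,"wz":0,"grip":1},{"tx":7,"ty":0.5,"tz":0,"wx":0,"wy":0,"wz":0,"grip":1},{"tx":8,"ty":0.5,"tz":0,"wx":0,"wy":0,"wz":0,"grip":1},{"tx":8,"ty":0.5,"tz":0,"wx":0,"wy":0,"wz":0,"grip":1}]' 40|egrep 'pos|force'
for i in 1 2 3; do echo; done
python3 -m inch '[{"tx":1,"ty":0,"tz":0,"wx":0,"wy":0,"wz":0,"grip":1},{"tx":2,"ty":0,"tz":0,"wx":0,"wy":0,"wz":0,"grip":1},{"tx":2,"ty":0,"tz":0,"wx":0,"wy":0,"wz":0,"grip":1}]'|egrep 'pos|force'
python3 -m inch '[{"tx":1,"ty":0,"tz":0,"wx":0,"wy":0,"wz":0,"grip":1},{"tx":2,"ty":0,"tz":0,"wx":0,"wy":0,"wz":0,"grip":1},{"tx":2,"ty":0,"tz":0,"wx":0,"wy":0,"wz":0,"grip":1}]'|egrep 'pos|force'
python3 -m inch '[{"tx":1,"ty":0,"tz":0,"wx":0,"wy":0,"wz":0,"grip":1},{"tx":2,"ty":0,"tz":0,"wx":0,"wy":0,"wz":0,"grip":1},{"tx":2,"ty":0,"tz":0,"wx":0,"wy":0,"wz":0,"grip":1}]'|egrep 'pos|force'
python3 -m inch '[{"tx":1,"ty":0,"tz":0,"wx":0,"wy":0,"wz":0,"grip":1},{"tx":2,"ty":0,"tz":0,"wx":0,"wy":0,"wz":0,"grip":1},{"tx":2,"ty":0,"tz":0,"wx":0,"wy":0,"wz":0,"grip":1}]'|egrep 'pos|force'; python3 st.py
```

```text
position: [0.4156, -0.1881, 0.1873]
force: [-0.9, -0.2, -1.3]



position: [0.4156, -0.1881, 0.1853]
force: [0.2, -0.6, -1.2]
position: [0.4156, -0.1881, 0.1833]
force: [-0.7, -0.8, -2.4]
position: [0.4156, -0.1881, 0.1813]
force: [-0.9, 0.0, -1.5]
position: [0.4156, -0.1881, 0.1793]
force: [0.4, 0.2, -2.6]
t 12.15 pos [ 0.4156 -0.1881  0.1793] yaw_y 93.96 tilt [-1.  0. -0.] q [-0.51  0.12  1.81  0.    1.22 -2.15] F [ 0.36  0.22 -2.58] M [ 0.05 -0.11  0.03] w 0.0139
```

```bash

python3 -m inch '[{"tx":1,"ty":0,"tz":0,"wx":0,"wy":0,"wz":0,"grip":1},{"tx":1,"ty":0,"tz":0,"wx":0,"wy":0,"wz":0,"grip":1}]'|egrep 'pos|force'
python3 -m inch '[{"tx":1,"ty":0,"tz":0,"wx":0,"wy":0,"wz":0,"grip":1},{"tx":1,"ty":0,"tz":0,"wx":0,"wy":0,"wz":0,"grip":1}]'|egrep 'pos|force'
python3 -m inch '[{"tx":1,"ty":0,"tz":0,"wx":0,"wy":0,"wz":0,"grip":1},{"tx":1,"ty":0,"tz":0,"wx":0,"wy":0,"wz":0,"grip":1}]'|egrep 'pos|force'
python3 -m inch '[{"tx":1,"ty":0,"tz":0,"wx":0,"wy":0,"wz":0,"grip":1},{"tx":1,"ty":0,"tz":0,"wx":0,"wy":0,"wz":0,"grip":1}]'|egrep 'pos|force'
python3 -m inch '[{"tx":1,"ty":0,"tz":0,"wx":0,"wy":0,"wz":0,"grip":1},{"tx":1,"ty":0,"tz":0,"wx":0,"wy":0,"wz":0,"grip":1}]'|egrep 'pos|force'
python3 -m inch '[{"tx":1,"ty":0,"tz":0,"wx":0,"wy":0,"wz":0,"grip":1},{"tx":1,"ty":0,"tz":0,"wx":0,"wy":0,"wz":0,"grip":1}]'|egrep 'pos|force'
python3 -m inch '[{"tx":1,"ty":0,"tz":0,"wx":0,"wy":0,"wz":0,"grip":1},{"tx":1,"ty":0,"tz":0,"wx":0,"wy":0,"wz":0,"grip":1}]'|egrep 'pos|force'
python3 -m inch '[{"tx":1,"ty":0,"tz":0,"wx":0,"wy":0,"wz":0,"grip":1},{"tx":1,"ty":0,"tz":0,"wx":0,"wy":0,"wz":0,"grip":1}]'|egrep 'pos|force'; python3 st.py
```

```text
position: [0.4156, -0.1881, 0.1783]
force: [0.9, -0.8, -1.7]
position: [0.4156, -0.1881, 0.1773]
force: [0.3, -0.5, -2.1]
position: [0.4156, -0.1881, 0.1763]
force: [-0.6, -0.2, -2.1]
position: [0.4156, -0.1881, 0.1753]
force: [0.7, 1.0, -1.6]
position: [0.4156, -0.1881, 0.1743]
force: [0.6, 0.1, -1.6]
position: [0.4157, -0.1882, 0.1735]
force: [-0.8, 0.6, 0.0]
position: [0.4157, -0.1881, 0.1725]
force: [-0.8, -0.6, 1.9]
position: [0.4157, -0.1882, 0.1714]
force: [-1.1, -1.3, 1.9]
t 13.75 pos [ 0.4157 -0.1882  0.1714] yaw_y 93.97 tilt [-1. -0. -0.] q [-0.51  0.12  1.82 -0.    1.2  -2.15] F [-1.1  -1.26  1.92] M [ 0.07  0.1  -0.03] w 0.0139
```

```bash

python3 -m inch '[{"tx":1.5,"ty":0,"tz":0,"wx":0,"wy":0,"wz":0,"grip":1},{"tx":3,"ty":0,"tz":0,"wx":0,"wy":0,"wz":0,"grip":1},{"tx":4.5,"ty":0,"tz":0,"wx":0,"wy":0,"wz":0,"grip":1},{"tx":6,"ty":0,"tz":0,"wx":0,"wy":0,"wz":0,"grip":1},{"tx":6,"ty":0,"tz":0,"wx":0,"wy":0,"wz":0,"grip":1}]'|egrep 'pos|force'
python3 -m inch '[{"tx":1.5,"ty":0,"tz":0,"wx":0,"wy":0,"wz":0,"grip":1},{"tx":3,"ty":0,"tz":0,"wx":0,"wy":0,"wz":0,"grip":1},{"tx":4.5,"ty":0,"tz":0,"wx":0,"wy":0,"wz":0,"grip":1},{"tx":6,"ty":0,"tz":0,"wx":0,"wy":0,"wz":0,"grip":1},{"tx":6,"ty":0,"tz":0,"wx":0,"wy":0,"wz":0,"grip":1}]'|egrep 'pos|force'
python3 -m inch '[{"tx":1.5,"ty":0,"tz":0,"wx":0,"wy":0,"wz":0,"grip":1},{"tx":3,"ty":0,"tz":0,"wx":0,"wy":0,"wz":0,"grip":1},{"tx":4.5,"ty":0,"tz":0,"wx":0,"wy":0,"wz":0,"grip":1},{"tx":6,"ty":0,"tz":0,"wx":0,"wy":0,"wz":0,"grip":1},{"tx":6,"ty":0,"tz":0,"wx":0,"wy":0,"wz":0,"grip":1}]'|egrep 'pos|force'
python3 -m inch '[{"tx":1,"ty":0,"tz":0,"wx":0,"wy":0,"wz":0,"grip":1},{"tx":2,"ty":0,"tz":0,"wx":0,"wy":0,"wz":0,"grip":1},{"tx":2,"ty":0,"tz":0,"wx":0,"wy":0,"wz":0,"grip":1}]'|egrep 'pos|force'
python3 -m inch '[{"tx":1,"ty":0,"tz":0,"wx":0,"wy":0,"wz":0,"grip":1},{"tx":2,"ty":0,"tz":0,"wx":0,"wy":0,"wz":0,"grip":1},{"tx":2,"ty":0,"tz":0,"wx":0,"wy":0,"wz":0,"grip":1}]'|egrep 'pos|force'
python3 st.py
```

```text
position: [0.4158, -0.1881, 0.1653]
force: [-0.1, 0.9, 2.1]
position: [0.4156, -0.1881, 0.1593]
force: [-0.5, -0.4, 3.8]
position: [0.4152, -0.1881, 0.153]
force: [-2.9, -0.3, 3.6]
position: [0.4156, -0.1881, 0.1513]
force: [-2.4, 0.5, 3.7]
position: [0.4154, -0.1881, 0.1492]
force: [-2.9, -1.8, 3.4]
t 15.85 pos [ 0.4154 -0.1881  0.1492] yaw_y 93.97 tilt [-1.     0.    -0.001] q [-0.51  0.15  1.84 -0.    1.15 -2.15] F [-2.94 -1.84  3.39] M [-0.09  0.48  0.02] w 0.0138
```

```bash

for i in 1; do :; done
python3 -m inch '[{"tx":1,"ty":0,"tz":0,"wx":0,"wy":0,"wz":0,"grip":1},{"tx":2,"ty":0,"tz":0,"wx":0,"wy":0,"wz":0,"grip":1},{"tx":2,"ty":0,"tz":0,"wx":0,"wy":0,"wz":0,"grip":1}]'|egrep 'pos|force'
python3 -m inch '[{"tx":1,"ty":0,"tz":0,"wx":0,"wy":0,"wz":0,"grip":1},{"tx":2,"ty":0,"tz":0,"wx":0,"wy":0,"wz":0,"grip":1},{"tx":2,"ty":0,"tz":0,"wx":0,"wy":0,"wz":0,"grip":1}]'|egrep 'pos|force'
python3 -m inch '[{"tx":1,"ty":0,"tz":0,"wx":0,"wy":0,"wz":0,"grip":1},{"tx":2,"ty":0,"tz":0,"wx":0,"wy":0,"wz":0,"grip":1},{"tx":2,"ty":0,"tz":0,"wx":0,"wy":0,"wz":0,"grip":1}]'|egrep 'pos|force'
python3 -m inch '[{"tx":1,"ty":0,"tz":0,"wx":0,"wy":0,"wz":0,"grip":1},{"tx":2,"ty":0,"tz":0,"wx":0,"wy":0,"wz":0,"grip":1},{"tx":2,"ty":0,"tz":0,"wx":0,"wy":0,"wz":0,"grip":1}]'|egrep 'pos|force'
python3 -m inch '[{"tx":1,"ty":0,"tz":0,"wx":0,"wy":0,"wz":0,"grip":1},{"tx":1,"ty":0,"tz":0,"wx":0,"wy":0,"wz":0,"grip":1}]'|egrep 'pos|force'
python3 -m inch '[{"tx":1,"ty":0,"tz":0,"wx":0,"wy":0,"wz":0,"grip":1},{"tx":1,"ty":0,"tz":0,"wx":0,"wy":0,"wz":0,"grip":1}]'|egrep 'pos|force'
python3 -m inch '[{"tx":1,"ty":0,"tz":0,"wx":0,"wy":0,"wz":0,"grip":1},{"tx":1,"ty":0,"tz":0,"wx":0,"wy":0,"wz":0,"grip":1}]'|egrep 'pos|force'
python3 st.py
```

```text
position: [0.4153, -0.188, 0.1471]
force: [-5.5, -0.6, 2.5]
position: [0.4154, -0.1881, 0.1451]
force: [-6.3, -0.1, 1.6]
position: [0.4151, -0.188, 0.143]
force: [-7.1, -0.7, 0.7]
position: [0.4158, -0.188, 0.1411]
force: [-0.7, 0.1, -1.7]
position: [0.4159, -0.1881, 0.1403]
force: [-0.4, 0.4, -1.2]
position: [0.4157, -0.1881, 0.1393]
force: [0.1, 0.7, -1.6]
position: [0.4157, -0.1881, 0.1384]
force: [0.2, 0.0, -2.5]
t 17.65 pos [ 0.4157 -0.1881  0.1384] yaw_y 93.97 tilt [-1.  0. -0.] q [-0.51  0.16  1.86  0.    1.12 -2.15] F [ 0.16  0.05 -2.52] M [ 0.04 -0.12  0.03] w 0.0135
```

```bash
python3 - <<'E'
from h import *
sc=capture("scene")[:,:,::-1];cv2.imwrite("pics/s7.png",cv2.resize(sc[140:280,370:470],None,fx=6,fy=4.2,interpolation=cv2.INTER_CUBIC))
im=capture("wrist")[:,:,::-1];cv2.imwrite("pics/w7.png",cv2.resize(im[150:390,220:420],None,fx=3,fy=2.5))
E
```

```text
(no output)
```

View pics/s7.png

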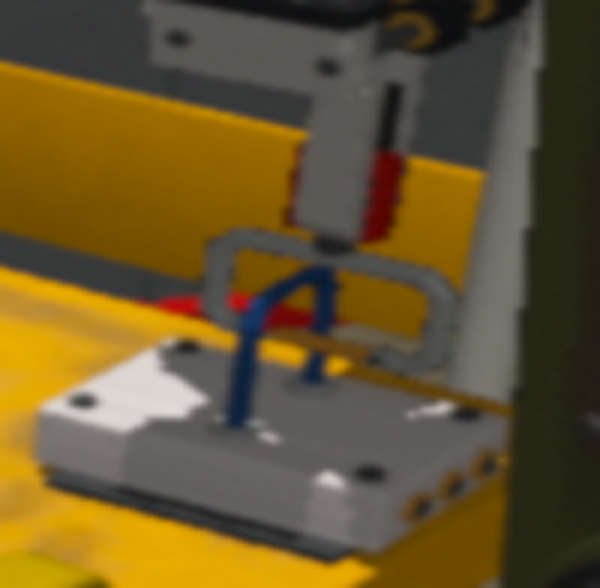

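View pics/w7.png

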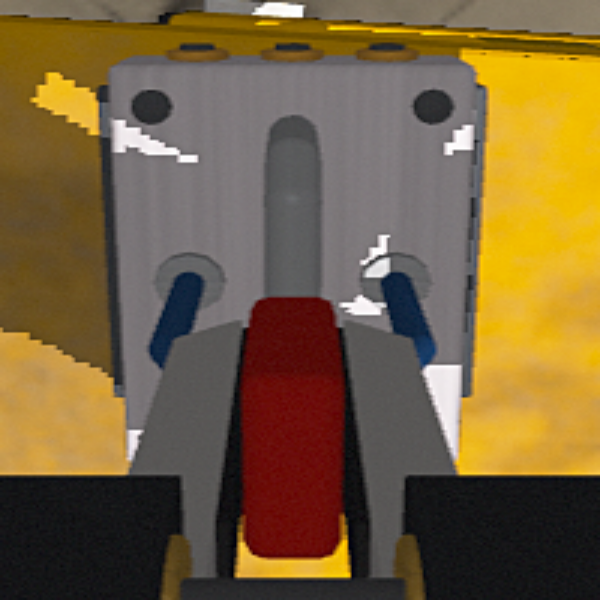

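```bash

python3 -m inch '[{"tx":-1,"ty":0,"tz":3,"wx":0,"wy":0,"wz":0,"grip":1},{"tx":-3,"ty":0,"tz":6,"wx":0,"wy":0,"wz":0,"grip":1},{"tx":-5,"ty":0,"tz":9,"wx":0,"wy":0,"wz":0,"grip":1},{"tx":-7,"ty":0,"tz":12,"wx":0,"wy":0,"wz":0,"grip":1},{"tx":-9,"ty":0,"tz":12.5,"wx":0,"wy":0,"wz":0,"grip":1},{"tx":-11,"ty":0,"tz":12.5,"wx":0,"wy":0,"wz":0,"grip":1},{"tx":-12,"ty":0,"tz":12.5,"wx":0,"wy":0,"wz":0,"grip":1},{"tx":-12,"ty":0,"tz":12.5,"wx":0,"wy":0,"wz":0,"grip":1},{"tx":-12,"ty":0,"tz":12.5,"wx":0,"wy":0,"wz":0,"grip":1}]' 40|egrep 'pos|force'
python3 -m inch '[{"tx":-1,"ty":0,"tz":0,"wx":0,"wy":0,"wz":0,"grip":1},{"tx":-2,"ty":0,"tz":0,"wx":0,"wy":0,"wz":0,"grip":1},{"tx":-3,"ty":0,"tz":0,"wx":0,"wy":0,"wz":0,"grip":1},{"tx":-3,"ty":0,"tz":0,"wx":0,"wy":0,"wz":0,"grip":1}]'|egrep 'pos|force'
python3 st.py
```

```text
position: [0.4281, -0.1873, 0.1504]
force: [0.0, -0.8, -1.7]
position: [0.4282, -0.1873, 0.1536]
force: [-0.6, -0.1, -1.6]
t 19.05 pos [ 0.4282 -0.1873  0.1536] yaw_y 93.96 tilt [-1. -0.  0.] q [-0.49  0.17  1.81  0.    1.16 -2.13] F [-0.58 -0.07 -1.59] M [ 0.09 -0.16 -0.02] w 0.0138
```

```bash

python3 -m inch '[{"tx":-0.5,"ty":0,"tz":0,"wx":0,"wy":0,"wz":0,"grip":1},{"tx":-1,"ty":0,"tz":0,"wx":0,"wy":0,"wz":0,"grip":1},{"tx":-1,"ty":0,"tz":0,"wx":0,"wy":0,"wz":0,"grip":1}]'|egrep 'pos|force'
python3 -m inch '[{"tx":-0.5,"ty":0,"tz":0,"wx":0,"wy":0,"wz":0,"grip":1},{"tx":-0.5,"ty":0,"tz":0,"wx":0,"wy":0,"wz":0,"grip":1}]'|egrep 'pos|force'
python3 -m inch '[{"tx":-0.4,"ty":0,"tz":0,"wx":0,"wy":0,"wz":0,"grip":1},{"tx":-0.4,"ty":0,"tz":0,"wx":0,"wy":0,"wz":0,"grip":1}]'|egrep 'pos|force'
python3 -m inch '[{"tx":-0.4,"ty":0,"tz":0,"wx":0,"wy":0,"wz":0,"grip":1},{"tx":-0.4,"ty":0,"tz":0,"wx":0,"wy":0,"wz":0,"grip":1}]'|egrep 'pos|force'
```

```text
position: [0.4282, -0.1873, 0.1545]
force: [0.2, 0.7, -1.7]
position: [0.4281, -0.1873, 0.155]
force: [0.0, -0.4, -2.4]
position: [0.4282, -0.1873, 0.1554]
force: [0.2, 0.8, -1.0]
position: [0.4282, -0.1873, 0.1558]
force: [-0.8, 0.6, -1.2]
```

```bash

python3 -m inch '[{"tx":-0.3,"ty":0,"tz":0,"wx":0,"wy":0,"wz":0,"grip":1},{"tx":-0.3,"ty":0,"tz":0,"wx":0,"wy":0,"wz":0,"grip":1}]'|egrep 'pos|force'
python3 -m inch '[{"tx":-0.3,"ty":0,"tz":0,"wx":0,"wy":0,"wz":0,"grip":1},{"tx":-0.3,"ty":0,"tz":0,"wx":0,"wy":0,"wz":0,"grip":1}]'|egrep 'pos|force'
python3 -m inch '[{"tx":-0.3,"ty":0,"tz":0,"wx":0,"wy":0,"wz":0,"grip":1},{"tx":-0.3,"ty":0,"tz":0,"wx":0,"wy":0,"wz":0,"grip":1}]'|egrep 'pos|force'
```

```text
position: [0.4281, -0.1873, 0.1561]
force: [1.1, -0.5, -2.1]
position: [0.4281, -0.1872, 0.1564]
force: [0.4, 0.5, -1.2]
position: [0.4282, -0.1873, 0.1567]
force: [-0.6, -0.4, -1.9]
```

```bash

python3 -m inch '[{"tx":-0.3,"ty":0,"tz":0,"wx":0,"wy":0,"wz":0,"grip":1},{"tx":-0.3,"ty":0,"tz":0,"wx":0,"wy":0,"wz":0,"grip":1}]'|egrep 'pos|force'
python3 -m inch '[{"tx":-0.3,"ty":0,"tz":0,"wx":0,"wy":0,"wz":0,"grip":1},{"tx":-0.3,"ty":0,"tz":0,"wx":0,"wy":0,"wz":0,"grip":1}]'|egrep 'pos|force'
```

```text
position: [0.4281, -0.1872, 0.157]
force: [0.8, -0.3, -1.5]
position: [0.4281, -0.1873, 0.1573]
force: [-0.3, 0.0, -2.0]
```

```bash

python3 -m inch '[{"tx":-0.3,"ty":0,"tz":0,"wx":0,"wy":0,"wz":0,"grip":1},{"tx":-0.3,"ty":0,"tz":0,"wx":0,"wy":0,"wz":0,"grip":1}]'|egrep 'pos|force'
```

```text
position: [0.4282, -0.1873, 0.1576]
force: [-0.2, 0.5, -1.6]
```

```bash

python3 -m inch '[{"tx":-0.2,"ty":0,"tz":0,"wx":0,"wy":0,"wz":0,"grip":1},{"tx":-0.2,"ty":0,"tz":0,"wx":0,"wy":0,"wz":0,"grip":1}]'|egrep 'pos|force'
python3 -m inch '[{"tx":-0.2,"ty":0,"tz":0,"wx":0,"wy":0,"wz":0,"grip":1},{"tx":-0.2,"ty":0,"tz":0,"wx":0,"wy":0,"wz":0,"grip":1}]'|egrep 'pos|force'
```

```text
position: [0.4282, -0.1873, 0.1578]
force: [0.4, -0.0, -0.8]
position: [0.4281, -0.1873, 0.158]
force: [0.7, -0.1, -1.2]
```

```bash

python3 -m inch '[{"tx":-0.2,"ty":0,"tz":0,"wx":0,"wy":0,"wz":0,"grip":1},{"tx":-0.2,"ty":0,"tz":0,"wx":0,"wy":0,"wz":0,"grip":1}]'|egrep 'pos|force'
```

```text
position: [0.4281, -0.1872, 0.1581]
force: [0.7, 0.7, -2.3]
```

```bash

python3 -m inch '[{"tx":-0.2,"ty":0,"tz":0,"wx":0,"wy":0,"wz":0,"grip":1},{"tx":-0.2,"ty":0,"tz":0,"wx":0,"wy":0,"wz":0,"grip":1}]'|egrep 'pos|force'
```

```text
position: [0.4281, -0.1872, 0.1583]
force: [0.2, 0.2, -4.3]
```

```bash

python3 -m inch '[{"tx":-0.15,"ty":0,"tz":0,"wx":0,"wy":0,"wz":0,"grip":1},{"tx":-0.15,"ty":0,"tz":0,"wx":0,"wy":0,"wz":0,"grip":1}]'|egrep 'pos|force'
```

```text
position: [0.4281, -0.1872, 0.1584]
force: [-0.1, 0.2, -4.6]
```

```bash

python3 -m inch '[{"tx":-0.15,"ty":0,"tz":0,"wx":0,"wy":0,"wz":0,"grip":1},{"tx":-0.15,"ty":0,"tz":0,"wx":0,"wy":0,"wz":0,"grip":1}]'|egrep 'pos|force'
```

```text
position: [0.4281, -0.1872, 0.1585]
force: [1.3, -0.6, -6.2]
```

```bash

python3 -m inch '[{"tx":-0.2,"ty":0,"tz":0,"wx":0,"wy":0,"wz":0,"grip":1},{"tx":-0.2,"ty":0,"tz":0,"wx":0,"wy":0,"wz":0,"grip":1}]'|egrep 'pos|force'; python3 -c "
from h import *
cv2.imwrite('pics/s8.png',cv2.resize(capture('scene')[140:280,370:470,::-1],None,fx=6,fy=4.2,interpolation=cv2.INTER_CUBIC))"; python3 st.py
```

```text
position: [0.428, -0.1872, 0.1586]
force: [1.9, -1.3, -9.1]
t 22.6 pos [ 0.428  -0.1872  0.1586] yaw_y 93.97 tilt [-1.  0. -0.] q [-0.49  0.16  1.8   0.    1.17 -2.13] F [-0.25 -1.25 -8.35] M [-0.04 -0.43  0.02] w 0.0139
```

```bash

python3 -m inch '[{"tx":0,"ty":0,"tz":0,"wx":0,"wy":0,"wz":0,"grip":1},{"tx":0,"ty":0,"tz":0,"wx":0,"wy":0,"wz":0,"grip":1},{"tx":0,"ty":0,"tz":0,"wx":0,"wy":0,"wz":0,"grip":1}]'|egrep 'pos|force';python3 -m inch '[{"tx":0,"ty":0,"tz":0,"wx":0,"wy":0,"wz":0,"grip":1},{"tx":0,"ty":0,"tz":0,"wx":0,"wy":0,"wz":0,"grip":1}]'|egrep 'pos|force'
```

```text
position: [0.428, -0.1872, 0.1587]
force: [1.3, -1.0, -10.4]
position: [0.4281, -0.1872, 0.1587]
force: [1.9, -0.7, -10.3]
```

View pics/s8.png

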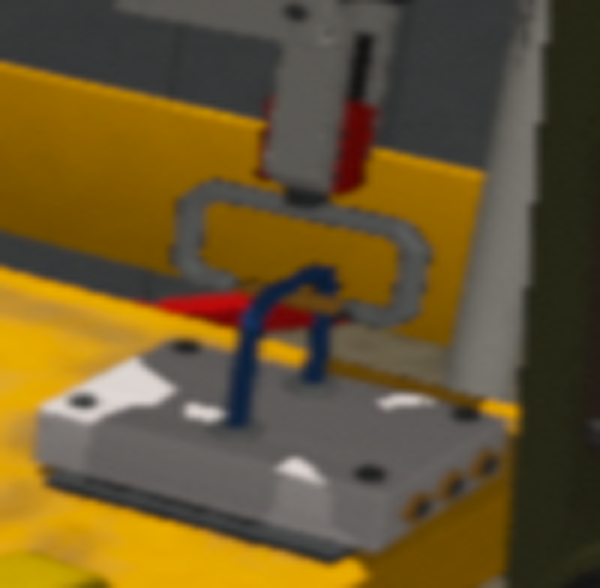

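```bash

python3 -m inch '[{"tx":1,"ty":0,"tz":0,"wx":0,"wy":0,"wz":0,"grip":1},{"tx":4,"ty":0,"tz":0,"wx":0,"wy":0,"wz":0,"grip":1},{"tx":8,"ty":0,"tz":0,"wx":0,"wy":0,"wz":0,"grip":1},{"tx":12,"ty":0,"tz":0,"wx":0,"wy":0,"wz":0,"grip":1},{"tx":16,"ty":0,"tz":0,"wx":0,"wy":0,"wz":0,"grip":1},{"tx":20,"ty":0,"tz":0,"wx":0,"wy":0,"wz":0,"grip":1},{"tx":23,"ty":0,"tz":0,"wx":0,"wy":0,"wz":0,"grip":1},{"tx":25,"ty":0,"tz":0,"wx":0,"wy":0,"wz":0,"grip":1},{"tx":26.5,"ty":0,"tz":0,"wx":0,"wy":0,"wz":0,"grip":1},{"tx":26.5,"ty":0,"tz":0,"wx":0,"wy":0,"wz":0,"grip":1},{"tx":26.5,"ty":0,"tz":0,"wx":0,"wy":0,"wz":0,"grip":1}]'|egrep 'pos|force'
python3 -m inch '[{"tx":0.4,"ty":0,"tz":0,"wx":0,"wy":0,"wz":0,"grip":1},{"tx":0.4,"ty":0,"tz":0,"wx":0,"wy":0,"wz":0,"grip":1}]'|egrep 'pos|force'
python3 -m inch '[{"tx":0.3,"ty":0,"tz":0,"wx":0,"wy":0,"wz":0,"grip":1},{"tx":0.3,"ty":0,"tz":0,"wx":0,"wy":0,"wz":0,"grip":1}]'|egrep 'pos|force'
```

```text
position: [0.4282, -0.1873, 0.1324]
force: [0.6, -0.4, -1.9]
position: [0.4282, -0.1873, 0.132]
force: [-0.4, 1.1, -0.9]
position: [0.4281, -0.1873, 0.1316]
force: [0.2, -0.4, -1.7]
```

```bash

python3 -m inch '[{"tx":0.4,"ty":0,"tz":0,"wx":0,"wy":0,"wz":0,"grip":1},{"tx":0.4,"ty":0,"tz":0,"wx":0,"wy":0,"wz":0,"grip":1}]'|egrep 'pos|force'
python3 -m inch '[{"tx":0.3,"ty":0,"tz":0,"wx":0,"wy":0,"wz":0,"grip":1},{"tx":0.3,"ty":0,"tz":0,"wx":0,"wy":0,"wz":0,"grip":1}]'|egrep 'pos|force'
python3 -m inch '[{"tx":0.3,"ty":0,"tz":0,"wx":0,"wy":0,"wz":0,"grip":1},{"tx":0.3,"ty":0,"tz":0,"wx":0,"wy":0,"wz":0,"grip":1}]'|egrep 'pos|force'
```

```text
position: [0.4281, -0.1872, 0.1312]
force: [0.2, -0.3, -2.1]
position: [0.4281, -0.1873, 0.1309]
force: [0.2, 0.2, -0.2]
position: [0.4281, -0.1872, 0.1306]
force: [0.6, -0.5, -2.1]
```

```bash

python3 -m inch '[{"tx":0.2,"ty":0,"tz":0,"wx":0,"wy":0,"wz":0,"grip":1},{"tx":0.2,"ty":0,"tz":0,"wx":0,"wy":0,"wz":0,"grip":1}]'|egrep 'pos|force'
```

```text
position: [0.4281, -0.1873, 0.1304]
force: [0.4, -0.2, -1.5]
```

```bash

python3 -m inch '[{"tx":0.2,"ty":0,"tz":0,"wx":0,"wy":0,"wz":0,"grip":1},{"tx":0.2,"ty":0,"tz":0,"wx":0,"wy":0,"wz":0,"grip":1}]'|egrep 'pos|force'
```

```text
position: [0.4281, -0.1872, 0.1302]
force: [-0.8, -0.9, -2.5]
```

```bash

python3 -m inch '[{"tx":0.2,"ty":0,"tz":0,"wx":0,"wy":0,"wz":0,"grip":1},{"tx":0.2,"ty":0,"tz":0,"wx":0,"wy":0,"wz":0,"grip":1}]'|egrep 'pos|force'
```

```text
position: [0.4282, -0.1872, 0.13]
force: [1.1, 0.3, -1.8]
```

```bash

python3 -m inch '[{"tx":0.2,"ty":0,"tz":0,"wx":0,"wy":0,"wz":0,"grip":1},{"tx":0.2,"ty":0,"tz":0,"wx":0,"wy":0,"wz":0,"grip":1}]'|egrep 'pos|force'
```

```text
position: [0.4281, -0.1873, 0.1298]
force: [0.3, 1.0, -0.3]
```

```bash

python3 -m inch '[{"tx":0.15,"ty":0,"tz":0,"wx":0,"wy":0,"wz":0,"grip":1},{"tx":0.15,"ty":0,"tz":0,"wx":0,"wy":0,"wz":0,"grip":1},{"tx":0.15,"ty":0,"tz":0,"wx":0,"wy":0,"wz":0,"grip":1}]'|egrep 'pos|force'; python3 st.py
```

```text
position: [0.4282, -0.1873, 0.1297]
force: [0.7, 0.3, -1.1]
t 26.3 pos [ 0.4282 -0.1873  0.1297] yaw_y 93.97 tilt [-1. -0.  0.] q [-0.49  0.2   1.84  0.    1.11 -2.13] F [ 0.66  0.31 -1.07] M [ 0.08 -0.15 -0.03] w 0.0138
```

```bash

python3 -m inch '[{"tx":0.2,"ty":0,"tz":0,"wx":0,"wy":0,"wz":0,"grip":1},{"tx":0.2,"ty":0,"tz":0,"wx":0,"wy":0,"wz":0,"grip":1},{"tx":0.2,"ty":0,"tz":0,"wx":0,"wy":0,"wz":0,"grip":1}]'|egrep 'pos|force'; python3 -c "
from h import *
cv2.imwrite('pics/s9.png',cv2.resize(capture('scene')[140:280,370:470,::-1],None,fx=6,fy=4.2,interpolation=cv2.INTER_CUBIC))"; python3 st.py
```

```text
position: [0.4282, -0.1873, 0.1296]
force: [-1.1, 0.3, 0.9]
t 26.65 pos [ 0.4282 -0.1873  0.1296] yaw_y 93.96 tilt [-1. -0.  0.] q [-0.49  0.2   1.84  0.    1.11 -2.13] F [-0.31  0.53 -0.38] M [ 0.11 -0.07  0.02] w 0.0139
```

View pics/s9.png

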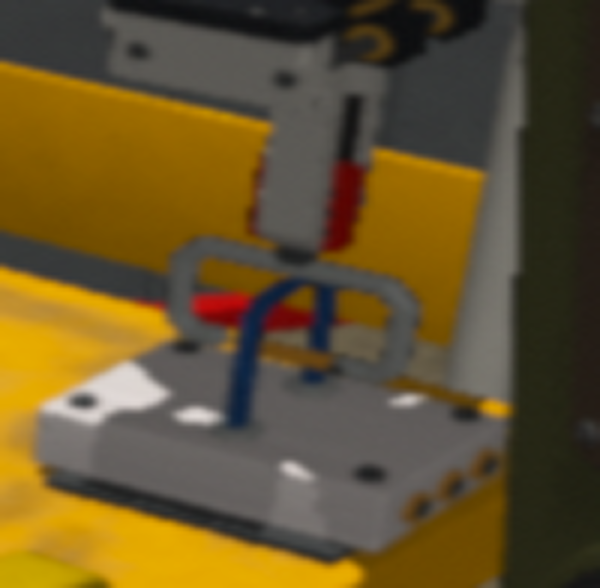

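```bash

python3 -m inch '[{"tx":0,"ty":0,"tz":0,"wx":0,"wy":0,"wz":0,"grip":0.84},{"tx":0,"ty":0,"tz":0,"wx":0,"wy":0,"wz":0,"grip":0.82},{"tx":0,"ty":0,"tz":0,"wx":0,"wy":0,"wz":0,"grip":0.8},{"tx":0,"ty":0,"tz":0,"wx":0,"wy":0,"wz":0,"grip":0.75},{"tx":0,"ty":0,"tz":0,"wx":0,"wy":0,"wz":0,"grip":0.7},{"tx":0,"ty":0,"tz":0,"wx":0,"wy":0,"wz":0,"grip":0.65}]' 10; python3 -c "
from h import *
cv2.imwrite('pics/s10.png',cv2.resize(capture('scene')[140:280,370:470,::-1],None,fx=6,fy=4.2,interpolation=cv2.INTER_CUBIC))
cv2.imwrite('pics/w10.png',cv2.resize(capture('wrist')[150:390,220:420,::-1],None,fx=3,fy=2.5))"; python3 st.py
```

```text
t: 27.25
position: [0.4281, -0.1873, 0.1295]
ee_rot: [0.707, -0.025, 0.707, 0.024]
force: [-0.3, 0.2, -0.5]
grip_width: 0.0317
t 27.35 pos [ 0.4281 -0.1873  0.1295] yaw_y 93.97 tilt [-1. -0.  0.] q [-0.49  0.2   1.84 -0.    1.11 -2.13] F [-0.31  0.18  0.26] M [ 0.05 -0.08  0.04] w 0.0328
```

View pics/s10.png

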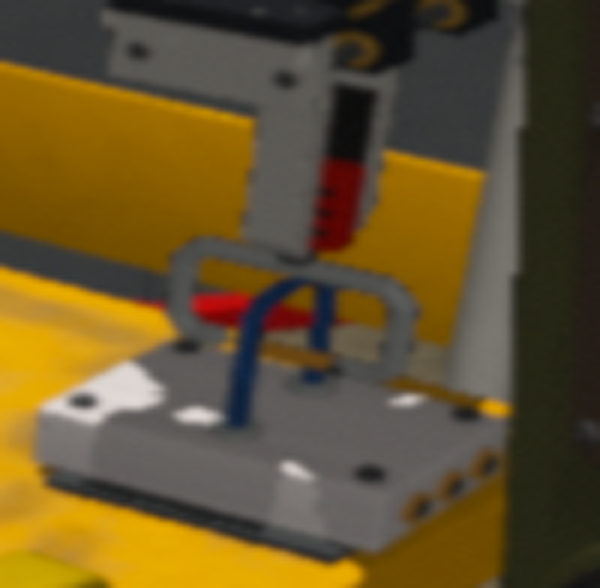

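View pics/w10.png

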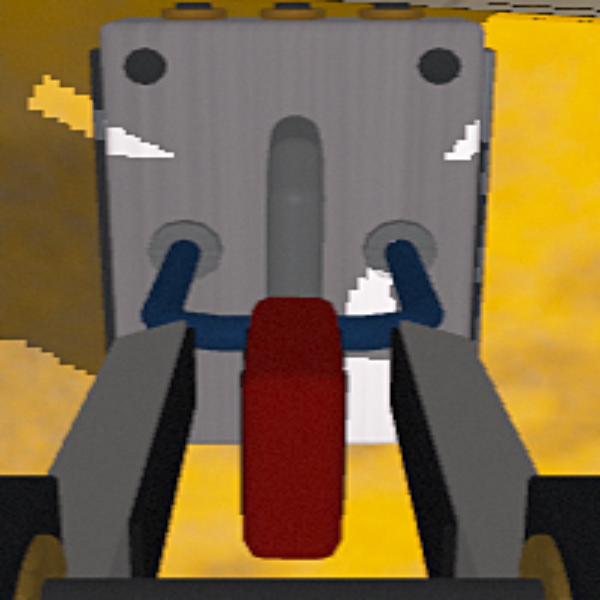

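Hook hangs upright and free. Open further, wait, then lift off straight up.

```bash

python3 -m inch '[{"tx":0,"ty":0,"tz":0,"wx":0,"wy":0,"wz":0,"grip":0.5},{"tx":0,"ty":0,"tz":0,"wx":0,"wy":0,"wz":0,"grip":0.4},{"tx":0,"ty":0,"tz":0,"wx":0,"wy":0,"wz":0,"grip":0.4},{"tx":0,"ty":0,"tz":0,"wx":0,"wy":0,"wz":0,"grip":0.4},{"tx":-3,"ty":0,"tz":0,"wx":0,"wy":0,"wz":0,"grip":0.4},{"tx":-8,"ty":0,"tz":0,"wx":0,"wy":0,"wz":0,"grip":0.4},{"tx":-15,"ty":0,"tz":0,"wx":0,"wy":0,"wz":0,"grip":0.4},{"tx":-25,"ty":0,"tz":0,"wx":0,"wy":0,"wz":0,"grip":0.4},{"tx":-40,"ty":0,"tz":0,"wx":0,"wy":0,"wz":0,"grip":0.4},{"tx":-60,"ty":0,"tz":0,"wx":0,"wy":0,"wz":0,"grip":0.4},{"tx":-80,"ty":0,"tz":0,"wx":0,"wy":0,"wz":0,"grip":0.4},{"tx":-100,"ty":0,"tz":0,"wx":0,"wy":0,"wz":0,"grip":0.4},{"tx":-115,"ty":0,"tz":0,"wx":0,"wy":0,"wz":0,"grip":0.4},{"tx":-120,"ty":0,"tz":0,"wx":0,"wy":0,"wz":0,"grip":0.4},{"tx":-120,"ty":0,"tz":0,"wx":0,"wy":0,"wz":0,"grip":0.4},{"tx":-120,"ty":0,"tz":0,"wx":0,"wy":0,"wz":0,"grip":0.4},{"tx":-120,"ty":0,"tz":0,"wx":0,"wy":0,"wz":0,"grip":0.4},{"tx":-120,"ty":0,"tz":0,"wx":0,"wy":0,"wz":0,"grip":0.4},{"tx":-120,"ty":0,"tz":0,"wx":0,"wy":0,"wz":0,"grip":0.4},{"tx":-120,"ty":0,"tz":0,"wx":0,"wy":0,"wz":0,"grip":0.4}]' 10; python3 -c "
from h import *
a=capture('scene')[140:280,370:470,::-1]
for i in range(8): b=capture('scene')[140:280,370:470,::-1]
print('diff',np.abs(a.astype(int)-b)[60:].max(),np.abs(a.astype(int)-b)[60:].mean())
cv2.imwrite('pics/s11.png',cv2.resize(b,None,fx=6,fy=4.2,interpolation=cv2.INTER_CUBIC))
cv2.imwrite('pics/w11.png',capture('wrist')[:,:,::-1])
cv2.imwrite('pics/t11.png',capture('top')[:,:,::-1])"; python3 st.py
```

```text
t: 29.35
position: [0.4281, -0.1872, 0.2493]
ee_rot: [0.707, -0.024, 0.707, 0.025]
force: [-0.3, -1.0, 0.4]
grip_width: 0.0568
diff 28 0.5227916666666667
t 29.9 pos [ 0.4282 -0.1873  0.2495] yaw_y 93.96 tilt [-1.  0.  0.] q [-0.49  0.08  1.68  0.    1.38 -2.13] F [ 0.71 -0.24  0.48] M [ 0.13 -0.12 -0.01] w 0.0566
```

View pics/s11.png

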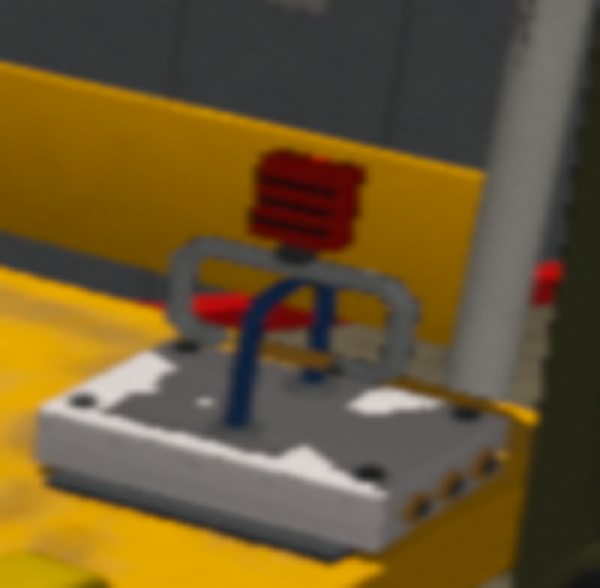

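View pics/w11.png

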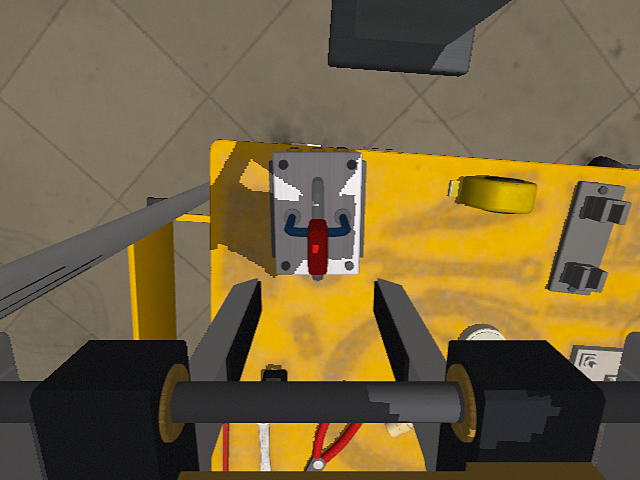

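```bash
python3 -c "
from workcell import *
print(close_job())"
```

```text
the job is handed in; nothing more can be done
None
```

The snap hook now hangs on the blue bow with its gate shut. I handed the job in at about 30 s; `close_job()` reports no verdict.

- **Snap-on:** I lifted the hook straight out of the stand and pressed it down with its mouth over the bar. The bow bar turned out to be about 4 mm below its drawn height. The press took about 6 N vertically and at most about 7 N sideways. The force dropped away with the TCP between 143 and 141 mm. The pictures then showed the gate closed under the bar.
- **Tug:** I centred the bar in the ring and pulled the hook up until the shut gate met the bow. The pull held at about 7 to 8.5 N above the hook's weight, read to within about 1 N, and the gate stayed shut.
- **Release:** I lowered the spine onto the bar until the bar carried the hook's weight, opened the gripper and went straight up, 120 mm clear.

**Last checks:** Scene and wrist pictures show the hook upright on the bow with the gate shut and the gripper clear. Two scene views about 0.4 s apart showed no visible motion of the hook (mean pixel change 0.5). The tape measure and the stand look where they were; the thread tape and the coil were only partly in view, so I did not check them closely.

**Disagreements:**
- The wrist and top cameras differed by about 2 to 3 mm in y. I corrected the wrist camera by about 1.6 mm, using the fingers and the gripped hook as reference.
- The gate sprang shut 4 to 6 mm earlier than the middle-of-mouth figure. That suggests the bar lay nearer the nose than planned.

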